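# Release a tin from the keeper-locked carrier, pack it and tally it

### The job

Slide the orange keeper of the blue carrier all the way back, then swing the steel bar that it blocked a quarter turn, clear of the tins, and leave both open. Lift out the red tin, stand it upright on the bare table and let go so as to take it again across its other pair of sides, then stand it on the green liner in the empty bay of the cardboard parcel box, right down and upright. Then count it: sweep the tally counter's red-tipped lever to its stop and let it spring back; leave all the other food where it is.

Things in the scene. Friction and masses are not known exactly. Their poses are not given: they have to be found in the camera images.
- carrier: blue steel tin carrier, fixed. Origin: underside, centre of its middle bay. Length along its x: base from x = -148 to +114 mm, 80 mm wide (y), 6 mm thick. Bays centred at x = -49, 0, +49 mm hold one tin each, tin x along carrier x. Walls across x between the bays and the posts at both ends (keeper post x = -144 to -78 mm, pivot post +74 to +98) rise to 124 mm above the table
- keeper (a joint): the keeper, a slide on the keeper post: 0 = shut (its nose beside the bar's free end stops the bar), 0.030 m = fully back; grows as it slides to the carrier's -x. Starts at 0 to 0.005; the bar can pass once it is back 0.018. Stays where left; friction about 1.5 N
- keeper_tab (a point): middle of the keeper's orange upright tab, its grip, 154 mm above the table; the tab is 22 mm (carrier x) by 12 mm (carrier y), and stands from 133 to 169 mm above the table
- bar (a joint): steel bar lying over the tins, 12 mm wide, 128 to 138 mm above the table, turning about a vertical pivot: 0 = shut, along the carrier's x from the pivot to 176 mm towards -x; grows anticlockwise seen from above, free end moving to the carrier's -y; stop at 1.5 rad, about along -y. Stays where left; friction 0.06 N m
- bar_pivot (a point): the bar's vertical turning axis, at x = +84, y = 0 mm in the carrier's frame, 133 mm above the table
- bar_knob (a point): middle of the bar's yellow upright knob, 18 mm in diameter, from 138 to 175 mm above the table (this point 159 mm), 104 mm from the pivot along the bar
- red_tin: the red tin (see red_tin_center): origin at the centre of its underside
- red_tin_center (a point): centre of the red tin with a paper band, the one to pack, 55 mm above its underside: rigid box, 40 mm in its x, 54 mm in its y, 110 mm high, 0.18 to 0.35 kg; starts upright in any of the carrier's bays, 6 mm above the table. There walls 8 mm higher than its top stand 3 to 5 mm from its x sides: no room for a finger; at its y sides there is only a lip 28 mm high, then open space
- blue_tin: blue tin of the same size in another bay of the carrier, leave it; origin at its underside
- yellow_tin: yellow tin of the same size in another bay of the carrier, leave it; origin at its underside
- parcel_box: cardboard box, fixed. Origin: underside, middle. 209 mm along its x, 64 mm wide (y), floor 6 mm thick. Bays centred at x = -68, 0, +68 mm, each 63 mm in x between partitions rising to 124 mm above the table, 48 mm in y between lips 30 mm high, open space beyond. So the tin fits only with its y (54 mm) along the box's x, and fingers only on the box's +y and -y sides
- liner: thin green card, 58 x 42 x 2 mm, on the floor of the empty bay, which may be any of the three: the tin's goal. Origin: centre of its underside, 6 mm above the table; same axes as the parcel box
- jar: small amber jar, 41 mm in diameter, 92 mm high, in one bay of the box; leave it. Origin at its underside
- small_can: small green can, 41 mm in diameter, 85 mm high, in one bay of the box; leave it. Origin at its underside
- counter: grey tally counter, fixed. Origin on its underside; housing from x = -36 to +60 mm, 74 mm wide (y) and 55 mm high, on a flat rubber mat; its lever sweeps over its -x part and top
- tally_lever (a joint): the counter's flat sprung lever, turning about a vertical axis: 0 = at rest, 1.0 rad = at its stop; grows anticlockwise seen from above. At rest it points from the pivot 0.5 rad to the +y side of the counter's -x, at the stop 0.5 rad to the -y side. Takes 1.2 N at the post to start, 3.2 N at the stop; springs back by itself
- lever_pivot (a point): the lever's turning axis, at x = +12, y = 0 mm in the counter's frame, 58 mm above the table
- lever_post (a point): middle of the upright red post at the lever's end, 50 mm from the axis: 13 mm in diameter, from 64 to 113 mm above the table (this point 92 mm)
- big_can: loose can with a red label, 74 mm in diameter, 108 mm high; leave it. Origin at its underside
- short_can: loose can with a yellow label, 68 mm in diameter, 75 mm high; leave it. Origin at its underside
- pickle_jar: loose green jar, 70 mm in diameter, 98 mm high; leave it. Origin at its underside
Things that resemble listed ones, but are neither listed nor needed, are in the scene too. Of the things that look like the counter, the larger one is meant.

How it is judged:
On the way, in this order (a step that is already met when the one before it is completed fails the run):
1. keeper slid back, the bar still shut (value of joint keeper above 0.022 m and value of joint bar below 0.3 rad), for 0.05 s.
2. bar swung clear (value of joint bar above 1.15 rad), for 0.1 s.
3. red tin stands upright on the table, let go (height (world z) of red_tin_center below 0.058 m and linear speed of red_tin below 0.03 m/s and angle between red_tin_center's own z axis and vertical below 0.1 rad and contact force between the fingers and red_tin below 0.1 N), for 0.1 s.
4. red tin stands on the liner in the box, let go (horizontal distance between red_tin_center and liner below 0.012 m and z of red_tin_center in the frame of liner below 0.062 m and angle between red_tin_center's own z axis and vertical below 0.1 rad and contact force between the fingers and red_tin below 0.1 N), for 0.2 s.
5. tally lever at its stop, the tin in its bay (all of step 4 and value of joint tally_lever above 0.93 rad), for 0.05 s.
At the end, for the whole second after the job is handed in: Red tin released, upright (0.1 rad) and at rest on the liner, centre within 12 mm of the liner's and underside within 5 mm of it; keeper back more than 20 mm, bar open more than 1.1 rad; tally lever back at rest (below 0.08 rad) (all of step 4 and value of joint keeper above 0.02 m and value of joint bar above 1.1 rad and linear speed of red_tin below 0.02 m/s and value of joint tally_lever below 0.08 rad); the robot touches nothing.
It fails at once if the blue or the yellow tin is shifted more than 30 mm or tipped (distance of any of blue_tin, yellow_tin from where it was at the start of the episode above 0.03 m or angle between any of blue_tin, yellow_tin's own z axis and vertical above 0.35 rad).
It fails at once if the jar or can in the box is shifted more than 30 mm or tipped (distance of any of jar, small_can from where it was at the start of the episode above 0.03 m or angle between any of jar, small_can's own z axis and vertical above 0.35 rad).
It fails at once if a can or jar on the table is shifted more than 30 mm or tipped (distance of any of big_can, short_can, pickle_jar from where it was at the start of the episode above 0.03 m or angle between any of big_can, short_can, pickle_jar's own z axis and vertical above 0.35 rad).
It also fails if it takes over 72 s, if anything falls off the work surface, if the arm or the gripper's body presses on something with over 40 N, if the wrist force passes 120 N, or if a joint passes its speed limit or range.

### The arm

A 6-joint arm with a two-finger parallel gripper is mounted at the origin on the work surface. World frame = base frame: x ahead of the robot, y to its left, z up, the work surface at z = 0. Lengths are in m, angles in rad, forces in N, time in s.
With the tool pointing down it reaches from about 0.4 to 0.825 m from the base axis. Payload 7 kg.
Tool frame: the origin (TCP) lies between the finger pads; the fingertips stand 22 mm ahead of it and the grasp point (between the pads) lies 3 mm ahead of it; z points along the fingers, y is the direction in which the jaws open and shut (so a half turn about z gives the same grasp; the last joint's range is limited). The gripper opens to 88 mm and grips with 3 to 60 N. Pads are 19 mm wide; open, the fingers measure 130 mm over their backs; the gripper's body (78 mm by 193 mm) begins 47 mm behind the grasp point.
Start: joints at [-1.021, 0.359, 0.012, 0, -1.224, -0.288], TCP at [0.175, -0.652, 0.223] pointing down, gripper open.
Joint ranges: [-3.07, 3.07], [-1.43, 2.12], [-1.02, 1.25], [-3.03, 1.67], [-3.05, -0], [-3.03, 3.03]. Speed limits (rad/s): [2.39, 2.39, 3.01, 3.14, 3.14, 3.14].

### API

Orientations are given as [roll, pitch, yaw] about the fixed x, y, z axes, in that order (R = Rz(yaw) Ry(pitch) Rx(roll)).
In Python, from station import * gives the robot as it stands. The module is installed in compiled form; this text tells all that it offers.
- The arm moves only by the tool move_arm, never from a script. Its argument "rows" is a list of rows, each an object with "delta_rot": the turn, a rotation vector about the world's x, y, z in degrees, a list of three; "delta_pos": the shift along the world's x, y, z in cm, a list of three; "hand": the finger opening in cm, from 0 to 8.76. A call has exactly 10 rows; each row shifts and turns the commanded pose from where the row before left it; what a row does not reach is not made up. A row lasts 1/10 s, in which the tool goes at most 50 mm and 8.59 degrees, less where a joint would pass 70% of its speed; a pose out of reach is approached as far as the arm can. A call is refused whole if a number of a shift passes 5 or a number of a turn 8.59, either way. A call with a gripper value outside its range is refused whole. The fingers move at their own pace and stop on an object; "force" is the grip in N (left out, the last holds). Time passes only in rows, so rows that do not move let the fingers close, or fill a call up. It gives the time, the measured TCP pose, the force and the opening at its end, in the units of the state.
- get_state(): the state, without advancing time (a new reading comes with each control period).
- grab_frame(name): name is "scene" or "top" or "wrist"; returns the picture (480x640x3 uint8, blue, green, red); there is no depth.
- camera_info(name): a dict with "camera_matrix" (3x3 intrinsics, pixels), "dist" ([k1, k2, p1, p2, k3] as OpenCV has them; the pictures are not rectified), "world_from_camera" (4x4, takes a point from camera to world coordinates); the wrist camera has in their place "T_tool_cam" (4x4, takes a point from camera to tool coordinates, whose origin is the TCP and whose axes are the flange's). Camera axes: x right, y down, z forward; pixel columns grow to the right and rows downward; lengths in m; the calibration is good to about 2 mm. A picture is of the moment at which its call begins: read the wrist's pose just before it. camera_info takes no time and is no camera call.
- job_done(): hands the job in, once; it reports no verdict.
The state is a dict: "t": time; "q": joint angles; "qd": joint speeds; "joint_efforts": joint torques, N m; "eef_pos": TCP position; "ee_rot": TCP orientation; "force": force on the tool from outside, world axes, zero at the start; "moment": the same for the moment, N m; "width": finger opening in m.
Only numpy, scipy, OpenCV 4.12 (cv2) and the standard library are available. Lean on these libraries where they do the work, as an engineer would, in place of code of your own. Each camera call takes 0.05 s, during which the arm holds its last target.

## Working session

There is one attempt and no reset: what is moved stays moved. The work goes in short steps, Python scripts to look and compute and a tool call to move; the robot and the scene stay as the last step left them, time stands still between calls to the robot, and variables do not carry over. Pictures are saved under pics/ and viewed, and the job is handed in when it is done.

Besides the shell and the picture viewer there is one more tool, called after ">>>" as name(argument=value, ...), one argument or row to a line, values as JSON. move_arm: Moves the arm, as the interface text tells. Its arguments: {"type":"object","properties":{"rows":{"type":"array"},"force":{"type":"number"}},"required":["rows"]}

```bash
mkdir -p pics
cat > h.py <<'E'
from station import *
import numpy as np, cv2
def info(n):
    c=camera_info(n); return np.array(c["camera_matrix"]),np.array(c["dist"]),np.array(c["world_from_camera"])
def back(n,uv,z):
    K,d,T=info(n); p=cv2.undistortPoints(np.array([[uv]],float),K,d)[0,0]
    r=T[:3,:3]@np.array([p[0],p[1],1]); o=T[:3,3]; return o+r*(z-o[2])/r[2]
def proj(n,P):
    K,d,T=info(n); W=np.linalg.inv(T); P=np.atleast_2d(np.array(P,float))
    return cv2.projectPoints(P,cv2.Rodrigues(W[:3,:3])[0],W[:3,3],K,d)[0][:,0]
E
python3 - <<'E'
from h import *
for n in("top","scene"):
    cv2.imwrite(f"pics/{n}0.png",grab_frame(n)); print(n,info(n)[2].round(3),info(n)[0].round(0))
s=get_state(); print({k:np.round(v,3) for k,v in s.items()})
E
```

```text
top [[ 0.008 -0.985  0.172  0.378]
 [-1.    -0.008 -0.003 -0.002]
 [ 0.005 -0.172 -0.985  1.227]
 [ 0.     0.     0.     1.   ]] [[589.   0. 330.]
 [  0. 589. 242.]
 [  0.   0.   1.]]
scene [[ 0.442  0.728 -0.523  1.195]
 [ 0.897 -0.356  0.263 -0.303]
 [ 0.005 -0.586 -0.811  1.078]
 [ 0.     0.     0.     1.   ]] [[533.   0. 322.]
 [  0. 533. 244.]
 [  0.   0.   1.]]
{'t': np.float64(0.1), 'q': array([-1.021,  0.359,  0.011, -0.   , -1.224, -0.288]), 'qd': array([ 0.002, -0.001,  0.001,  0.002,  0.   ,  0.002]), 'joint_efforts': array([-1.0000e-03, -5.8416e+01,  2.9375e+01,  7.0160e+00,  1.0000e-02,
       -0.0000e+00]), 'eef_pos': array([ 0.175, -0.652,  0.223]), 'ee_rot': array([ 3.14, -0.  , -2.88]), 'force': array([-0.23 , -0.387,  0.474]), 'moment': array([-0.02 ,  0.047,  0.01 ]), 'width': np.float64(0.088)}
```

View pics/top0.png

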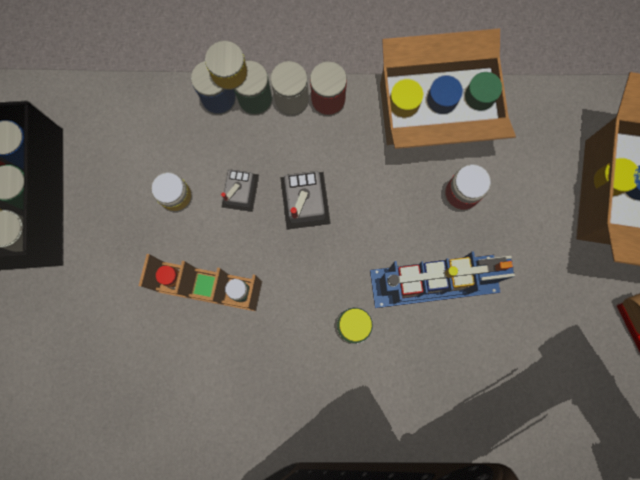

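View pics/scene0.png

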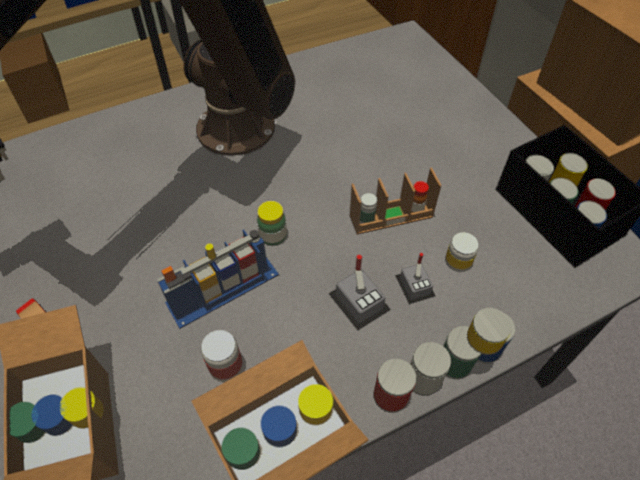

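The top view shows the carrier around (437,282), the parcel box around (200,285) with its green liner in the middle bay at (205,285), and two counters: large at (305,200) and small at (240,188). The large one is meant. The red tin looks to be at (411,280), the bay next to the pivot. I'll enlarge these to confirm.

Run:
```python
import cv2
a=cv2.imread("pics/top0.png");b=cv2.imread("pics/scene0.png")
f=lambda im,x,y,w,h,s,n:cv2.imwrite(n,cv2.resize(im[y:y+h,x:x+w],None,fx=s,fy=s,interpolation=cv2.INTER_CUBIC))
f(a,360,240,170,80,4.7,"pics/c1.png")
f(a,130,150,210,170,3.5,"pics/c2.png")
f(b,150,200,140,130,4.4,"pics/c3.png")
f(b,320,160,160,170,3.5,"pics/c4.png")
```

```text
(no output)
```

View pics/c1.png

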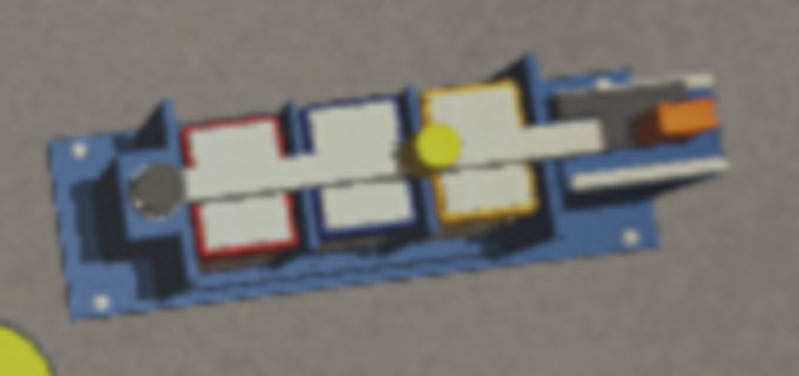

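View pics/c2.png

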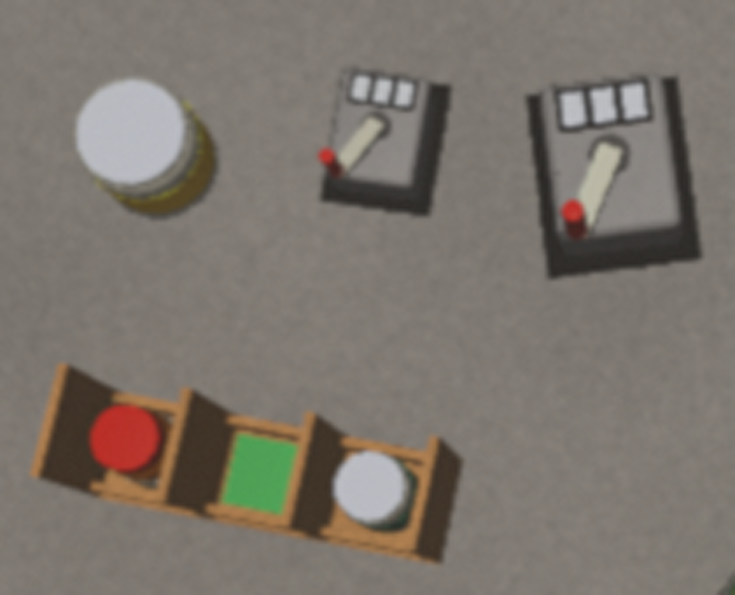

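View pics/c3.png

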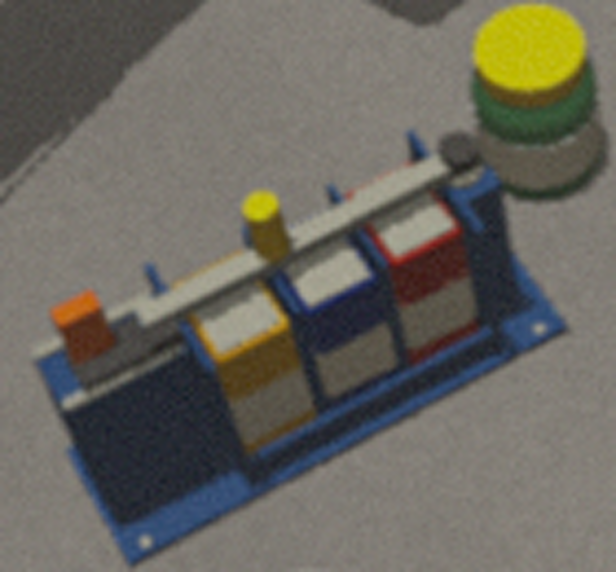

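View pics/c4.png

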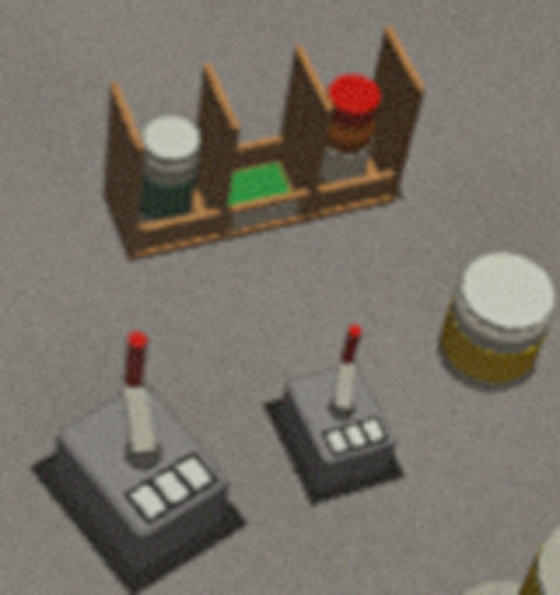

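Confirmed. The red-rimmed tin is in the carrier bay next to the pivot, at about (411,280), and the bar lies over it with the orange tab at (506,265). The liner is in the box's middle bay at about (204,285), and the larger counter is at (305,200). Next I'll fit poses from the crop corners.

```bash
cat > fit.py <<'E'
from h import *
from scipy.optimize import least_squares
def px(o,s,uv): return np.array([o[0]+(uv[0]+.5)/s-.5,o[1]+(uv[1]+.5)/s-.5])
C1=("top",(360,240),4.7);C2=("top",(130,150),3.5);C3=("scene",(150,200),4.4);C4=("scene",(320,160),3.5)
_i={n:info(n) for n in("top","scene")}
def pj(n,P):
    K,d,T=_i[n];W=np.linalg.inv(T);return cv2.projectPoints(np.atleast_2d(P),cv2.Rodrigues(W[:3,:3])[0],W[:3,3],K,d)[0][:,0]
def wpt(p,l):
    c,s=np.cos(p[2]),np.sin(p[2]);return np.array([p[0]+c*l[0]-s*l[1],p[1]+s*l[0]+c*l[1],l[2]])
def fit(obs,p0):
    def r(p): return np.concatenate([pj(c[0],wpt(p,np.array(l)/1000))[0]-px(c[1],c[2],uv) for c,uv,l in obs])
    R=least_squares(r,p0,loss="soft_l1",f_scale=1); print("pose",R.x[:2].round(4),"yaw",R.x[2].round(4))
    for o,e in zip(obs,r(R.x).reshape(-1,2).round(1)): print(o[0][0],o[2],e)
    return R.x
E
cat > fit1.py <<'E'
from fit import *
car=fit([(C1,(48,140),(114,-40,6)),(C1,(70,320),(114,40,6)),(C1,(660,245),(-148,40,6)),(C1,(158,188),(84,0,138)),(C1,(437,145),(-20,0,175)),
(C1,(182,125),(69,-27,116)),(C1,(280,117),(29,-27,116)),(C1,(297,243),(29,27,116)),(C1,(203,257),(69,27,116)),
(C3,(130,565),(-148,-40,6)),(C3,(565,325),(114,-40,6)),(C3,(262,207),(-20,0,175)),(C3,(459,147),(84,0,140))],[.3,-.2,1.6])
t=px(C1[1],C1[2],(687,117));print("tab",back("top",t,.169), "scene",back("scene",px(C3[1],C3[2],(78,306)),.169),"tab if 0 at x?")
c,s=np.cos(car[2]),np.sin(car[2])
for w in (back("top",t,.169),back("scene",px(C3[1],C3[2],(78,306)),.169)):
    d=w[:2]-car[:2];print("tab in carrier",[c*d[0]+s*d[1],-s*d[0]+c*d[1]])
box=fit([(C2,(65,365),(104.5,-32,124)),(C2,(38,475),(104.5,32,124)),(C2,(437,437),(-104.5,-32,124)),
(C2,(237,432),(29,-21,8)),(C2,(300,447),(-29,-21,8)),(C2,(280,517),(-29,21,8)),(C2,(222,505),(29,21,8)),
(C4,(388,30),(104.5,32,124)),(C4,(424,92),(104.5,-32,124)),(C4,(112,86),(-104.5,32,124)),(C4,(132,258),(-104.5,-32,0))],[.37,.37,1.4])
cnt=fit([(C2,(537,95),(60,37,55)),(C2,(665,77),(60,-37,55)),(C2,(685,225),(-36,-37,55)),(C2,(555,243),(-36,37,55)),(C2,(610,153),(12,0,60)),
(C2,(573,210),(12-50*np.cos(.5),50*np.sin(.5),113)),(C4,(137,340),(12-50*np.cos(.5),50*np.sin(.5),113)),(C4,(142,455),(12,0,60))],[.5,.05,0.1])
print("post",wpt(cnt,np.array((12-50*np.cos(.5),50*np.sin(.5),92))/1000),"pivot",wpt(cnt,[.012,0,.058]))
for n,uv,z in(("yellowlid",(355,324),.075),("redlab",(470,183),.098)):print(n,back("top",uv,z))
E
python3 fit1.py
```

```text
pose [ 0.51   -0.2068] yaw 1.7086
top (114, -40, 6) [-0.5  0.2]
top (114, 40, 6) [0.3 0. ]
top (-148, 40, 6) [ 0.  -0.3]
top (84, 0, 138) [0.1 0.1]
top (-20, 0, 175) [ 0.2 -0.4]
top (69, -27, 116) [-0.6 -0.2]
top (29, -27, 116) [-0.7 -1.2]
top (29, 27, 116) [0.2 0.1]
top (69, 27, 116) [-0.8 -0.2]
scene (-148, -40, 6) [-0.7 -0.6]
scene (114, -40, 6) [-0.2 -0.7]
scene (-20, 0, 175) [-1.  -0.9]
scene (84, 0, 140) [-0.9  0.6]
tab [ 0.52452046 -0.32369555  0.169     ] scene [ 0.52726579 -0.3215294   0.169     ] tab if 0 at x?
tab in carrier [np.float64(-0.11777756988672956), np.float64(0.0016701678957703869)]
tab in carrier [np.float64(-0.11600911381292077), np.float64(-0.0013467254114859946)]
pose [0.4979 0.2447] yaw 1.3837
top (104.5, -32, 124) [-2.2 -1.9]
top (104.5, 32, 124) [-3.  -0.1]
top (-104.5, -32, 124) [ 0.  -1.2]
top (29, -21, 8) [-0.1 -0.2]
top (-29, -21, 8) [9.3 0.9]
top (-29, 21, 8) [10.4  0.8]
top (29, 21, 8) [-0.5 -1.2]
scene (104.5, 32, 124) [ 0.2 -1.6]
scene (104.5, -32, 124) [ 0.  -0.8]
scene (-104.5, 32, 124) [-1.1 -1.5]
scene (-104.5, -32, 0) [-1.6  0.7]
pose [0.6709 0.0468] yaw 0.134
top (60, 37, 55) [ 0.3 -3.2]
top (60, -37, 55) [-0.6 -2.3]
top (-36, -37, 55) [-0.5  0.5]
top (-36, 37, 55) [ 0.5 -0.2]
top (12, 0, 60) [-0.  -0.1]
top (np.float64(-31.879128094518634), np.float64(23.971276930210152), 113) [-0.1 -0. ]
scene (np.float64(-31.879128094518634), np.float64(23.971276930210152), 113) [-0.8 -1.1]
scene (12, 0, 60) [-0.8 -2.1]
post [0.63609604 0.06627979 0.092     ] pivot [0.68278355 0.04838352 0.058     ]
yellowlid [ 0.41864616 -0.05536211  0.075     ]
redlab [ 0.69647469 -0.2817356   0.098     ]
```

```bash
cat > fit2.py <<'E'
from fit import *
box=fit([(C2,(65,365),(104.5,-32,124)),(C2,(38,475),(104.5,32,124)),(C2,(437,437),(-104.5,-32,124)),(C2,(440,560),(-104.5,32,0)),
(C2,(237,432),(29,-21,8)),(C2,(222,505),(29,21,8)),
(C4,(388,30),(104.5,32,124)),(C4,(424,92),(104.5,-32,124)),(C4,(112,86),(-104.5,32,124)),(C4,(132,258),(-104.5,-32,0)),(C4,(402,195),(104.5,-32,0))],[.47,.24,1.4])
for n,uv,z in(("pickle",(355,324),.098),("big",(470,181),.108),("short",(168,187),.075)):print(n,back("top",uv,z))
car=[.51,-.2068,1.7086]
for n,l in (("tab",(-.117,0,.154)),("knob",(-.02,0,.159)),("piv",(.084,0,.13)),("tin",(.049,0,.061)),("xdir",(1,0,0))): print(n,wpt(car,l).round(4))
E
python3 fit2.py
```

```text
pose [0.4979 0.2443] yaw 1.3891
top (104.5, -32, 124) [-2.1 -1.6]
top (104.5, 32, 124) [-2.8  0.3]
top (-104.5, -32, 124) [ 0.2 -1.4]
top (-104.5, 32, 0) [0.2 0.8]
top (29, -21, 8) [ 0.1 -0.1]
top (29, 21, 8) [-0.3 -1.1]
scene (104.5, 32, 124) [-0.1 -1.7]
scene (104.5, -32, 124) [-0.2 -0.9]
scene (-104.5, 32, 124) [-1.3 -1.2]
scene (-104.5, -32, 0) [-1.7  0.9]
scene (104.5, -32, 0) [-2.6  1.7]
pickle [ 0.41783142 -0.05430635  0.098     ]
big [ 0.69770609 -0.27938865  0.108     ]
short [0.68913542 0.32089977 0.075     ]
tab [ 0.5261 -0.3227  0.154 ]
knob [ 0.5127 -0.2266  0.159 ]
piv [ 0.4985 -0.1236  0.13  ]
tin [ 0.5033 -0.1583  0.061 ]
xdir [0.3726 0.7837 0.    ]
```

>>> move_arm(
  rows=[
    {"delta_pos":[3.4,3.2,0],"delta_rot":[0,0,8.3],"hand":6},
    {"delta_pos":[3.4,3.2,0],"delta_rot":[0,0,8.3],"hand":6},
    {"delta_pos":[3.4,3.2,0],"delta_rot":[0,0,8.3],"hand":6},
    {"delta_pos":[3.4,3.2,0],"delta_rot":[0,0,8.3],"hand":6},
    {"delta_pos":[3.4,3.2,0],"delta_rot":[0,0,8.3],"hand":6},
    {"delta_pos":[3.4,3.2,0],"delta_rot":[0,0,8.3],"hand":6},
    {"delta_pos":[3.4,3.2,0],"delta_rot":[0,0,8.3],"hand":6},
    {"delta_pos":[3.4,3.2,0],"delta_rot":[0,0,8.3],"hand":6},
    {"delta_pos":[3.4,3.2,0],"delta_rot":[0,0,8.3],"hand":6},
    {"delta_pos":[3.4,3.2,0],"delta_rot":[0,0,8.3],"hand":6},
  ],
)

```text
t: 1.1
eef_pos: [0.5157, -0.3303, 0.2232]
ee_rot: [3.141, 0.0, -1.425]
force: [0.7, -0.8, 0.2]
width: 0.0601
```

```bash
cat >> h.py <<'E'
from scipy.spatial.transform import Rotation as Ro
def wristT():
    s=get_state(); T=np.eye(4); T[:3,:3]=Ro.from_euler("xyz",s["ee_rot"]).as_matrix(); T[:3,3]=s["eef_pos"]
    return s,T@np.array(camera_info("wrist")["T_tool_cam"])
def wback(T,uv,z):
    c=camera_info("wrist");p=cv2.undistortPoints(np.array([[uv]],float),np.array(c["camera_matrix"]),np.array(c["dist"]))[0,0]
    r=T[:3,:3]@np.array([p[0],p[1],1]);o=T[:3,3];return o+r*(z-o[2])/r[2]
def wpj(T,P):
    c=camera_info("wrist");W=np.linalg.inv(T)
    return cv2.projectPoints(np.atleast_2d(np.array(P,float)),cv2.Rodrigues(W[:3,:3])[0],W[:3,3],np.array(c["camera_matrix"]),np.array(c["dist"]))[0][:,0]
def shot(n):
    s,T=wristT(); im=grab_frame("wrist"); cv2.imwrite(f"pics/{n}.png",im); np.save(f"pics/{n}.npy",T)
    print({k:np.round(s[k],4) for k in("t","eef_pos","ee_rot","force","width","q")}); return s,T,im
E
python3 -c "
from h import *
s,T,im=shot('w1')
print(wpj(T,[[.5261,-.3227,.169],[.5127,-.2266,.175]]))"
```

```text
{'t': np.float64(1.1), 'eef_pos': array([ 0.5157, -0.3303,  0.2232]), 'ee_rot': array([ 3.1413e+00,  2.0000e-04, -1.4251e+00]), 'force': array([ 0.6796, -0.766 ,  0.1595]), 'width': np.float64(0.0601), 'q': array([-2.5120e-01,  2.5700e-01, -1.3290e-01, -1.0000e-04, -1.1813e+00,
        3.9690e-01])}
[[299.39580663 262.73891249]
 [299.26803858 418.12416986]]
```

View pics/w1.png

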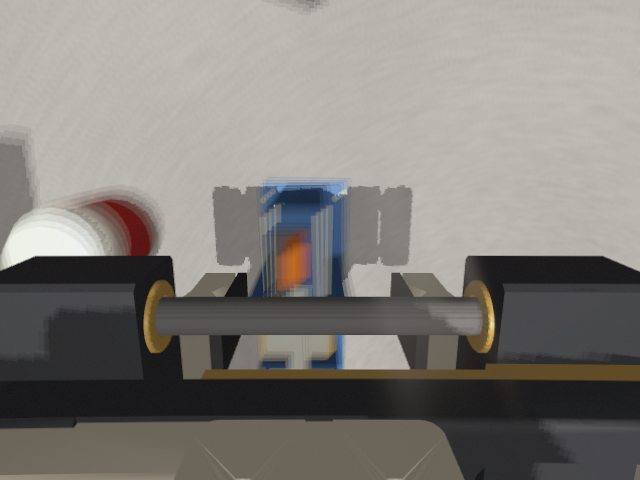

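The wrist view shows the tab at (295,262), within 4 px of the prediction. I'll go down around it and close.

>>> move_arm(
  rows=[
    {"delta_pos":[1.1,0.8,0],"delta_rot":[0,0,-0.4],"hand":6},
    {"delta_pos":[0,0,-2],"delta_rot":[0,0,0],"hand":6},
    {"delta_pos":[0,0,-2],"delta_rot":[0,0,0],"hand":6},
    {"delta_pos":[0,0,-1.8],"delta_rot":[0,0,0],"hand":5},
    {"delta_pos":[0,0,0],"delta_rot":[0,0,0],"hand":1},
    {"delta_pos":[0,0,0],"delta_rot":[0,0,0],"hand":0.5},
    {"delta_pos":[0,0,0],"delta_rot":[0,0,0],"hand":0.5},
    {"delta_pos":[0,0,0],"delta_rot":[0,0,0],"hand":0.5},
    {"delta_pos":[0,0,0],"delta_rot":[0,0,0],"hand":0.5},
    {"delta_pos":[0,0,0],"delta_rot":[0,0,0],"hand":0.5},
  ],
  force=10,
)

```text
t: 2.15
eef_pos: [0.5255, -0.3242, 0.166]
ee_rot: [-3.141, -0.0, -1.438]
force: [-3.2, -0.1, 6.3]
width: 0.0095
```

```bash
python3 -c "
from h import *
s,T,im=shot('w2')
f=grab_frame('scene')
cv2.imwrite('pics/s2.png',cv2.resize(f[180:340,130:330],None,fx=4,fy=3.7))"
```

```text
{'t': np.float64(2.15), 'eef_pos': array([ 0.5255, -0.3242,  0.166 ]), 'ee_rot': array([-3.1415e+00, -4.0000e-04, -1.4383e+00]), 'force': array([-3.1571, -0.1491,  6.281 ]), 'width': np.float64(0.0095), 'q': array([-2.3670e-01,  3.0650e-01, -2.0070e-01,  3.0000e-04, -1.0634e+00,
        3.6900e-01])}
```

View pics/w2.png

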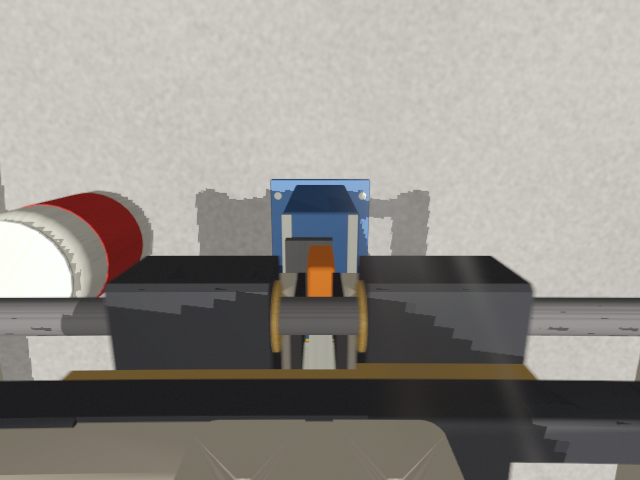

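View pics/s2.png

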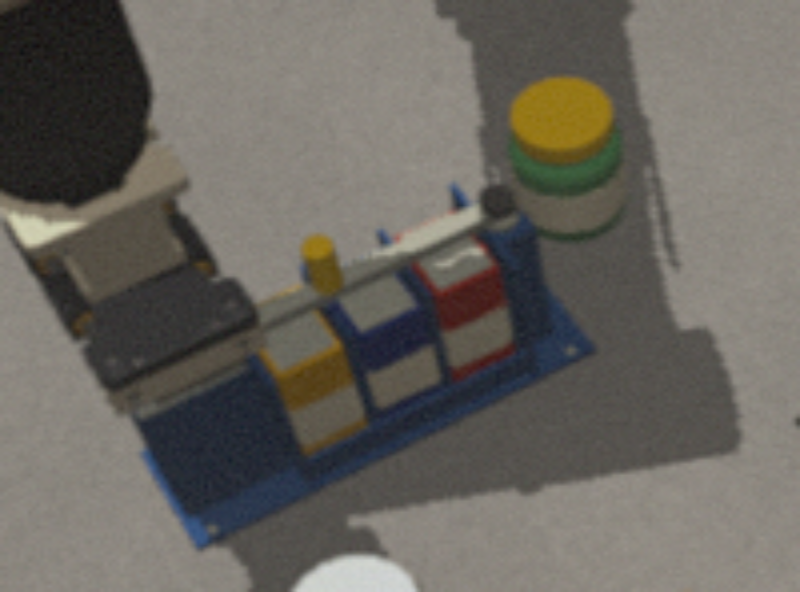

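The tab is between the jaws. The 6 N upward suggests the tips are touching something, so I'll raise slightly and drag it back.

>>> move_arm(
  rows=[
    {"delta_pos":[0,0,0.4],"delta_rot":[0,0,0],"hand":0.5},
    {"delta_pos":[0.06,-0.45,0],"delta_rot":[0,0,0],"hand":0.5},
    {"delta_pos":[0.06,-0.45,0],"delta_rot":[0,0,0],"hand":0.5},
    {"delta_pos":[0.06,-0.45,0],"delta_rot":[0,0,0],"hand":0.5},
    {"delta_pos":[0.06,-0.45,0],"delta_rot":[0,0,0],"hand":0.5},
    {"delta_pos":[0.06,-0.45,0],"delta_rot":[0,0,0],"hand":0.5},
    {"delta_pos":[0.06,-0.45,0],"delta_rot":[0,0,0],"hand":0.5},
    {"delta_pos":[0.06,-0.45,0],"delta_rot":[0,0,0],"hand":0.5},
    {"delta_pos":[0.06,-0.45,0],"delta_rot":[0,0,0],"hand":0.5},
    {"delta_pos":[0,0,0],"delta_rot":[0,0,0],"hand":0.5},
  ],
  force=10,
)

```text
t: 3.25
eef_pos: [0.5305, -0.3606, 0.1692]
ee_rot: [3.141, -0.0, -1.439]
force: [-0.1, 0.5, -0.3]
width: 0.0053
```

```bash
python3 -c "
from h import *
s,T,im=shot('w3')
cv2.imwrite('pics/w3c.png',cv2.resize(im[150:400,200:450],None,fx=2.4,fy=2.4))"
```

```text
{'t': np.float64(3.25), 'eef_pos': array([ 0.5305, -0.3606,  0.1692]), 'ee_rot': array([ 3.1414, -0.    , -1.4386]), 'force': array([-0.1228,  0.5056, -0.3351]), 'width': np.float64(0.0053), 'q': array([-2.9320e-01,  3.4150e-01, -1.4120e-01,  1.0000e-04, -1.0882e+00,
        4.2540e-01])}
```

View pics/w3c.png

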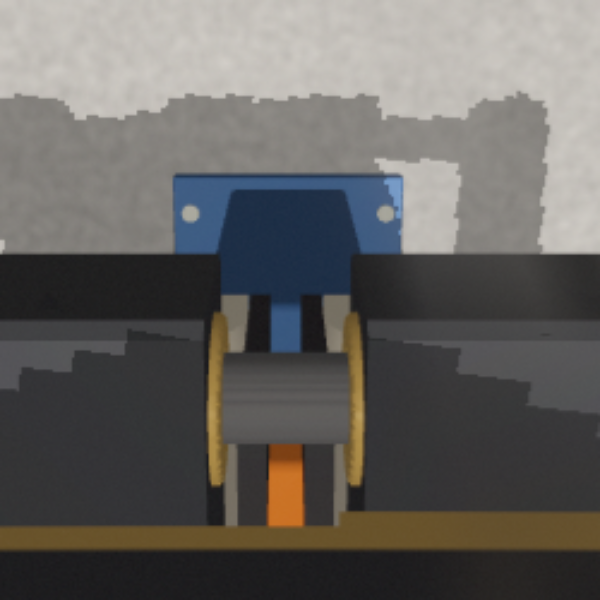

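```bash
python3 -c "
from h import *
from fit import wpt
car=[.51,-.2068,1.7086]
for n in('w2','w3'):
    T=np.load(f'pics/{n}.npy'); print(n,T[:3,3])
    for x in (-.106,-.128,-.136,-.158):
        print(x,wpj(T,[wpt(car,(x,-.006,.169)),wpt(car,(x,.006,.169)),wpt(car,(x,.006,.133))]).round(0).tolist())
f=grab_frame('top');cv2.imwrite('pics/t3.png',cv2.resize(f[200:360,360:560],None,fx=4,fy=3.7))
f=grab_frame('scene')
cv2.imwrite('pics/s3.png',cv2.resize(f[180:340,130:330],None,fx=4,fy=3.7))"
```

```text
w2 [ 0.5344694  -0.38780176  0.32768467]
-0.106 [[304.0, 318.0], [332.0, 318.0], [330.0, 287.0]]
-0.128 [[304.0, 270.0], [332.0, 270.0], [330.0, 246.0]]
-0.136 [[303.0, 251.0], [332.0, 251.0], [330.0, 231.0]]
-0.158 [[303.0, 198.0], [333.0, 198.0], [330.0, 187.0]]
w3 [ 0.53946993 -0.42424059  0.330899  ]
-0.106 [[305.0, 389.0], [331.0, 389.0], [329.0, 348.0]]
-0.128 [[305.0, 345.0], [332.0, 345.0], [330.0, 311.0]]
-0.136 [[305.0, 329.0], [332.0, 329.0], [330.0, 297.0]]
-0.158 [[304.0, 282.0], [332.0, 282.0], [330.0, 257.0]]
```

View pics/t3.png

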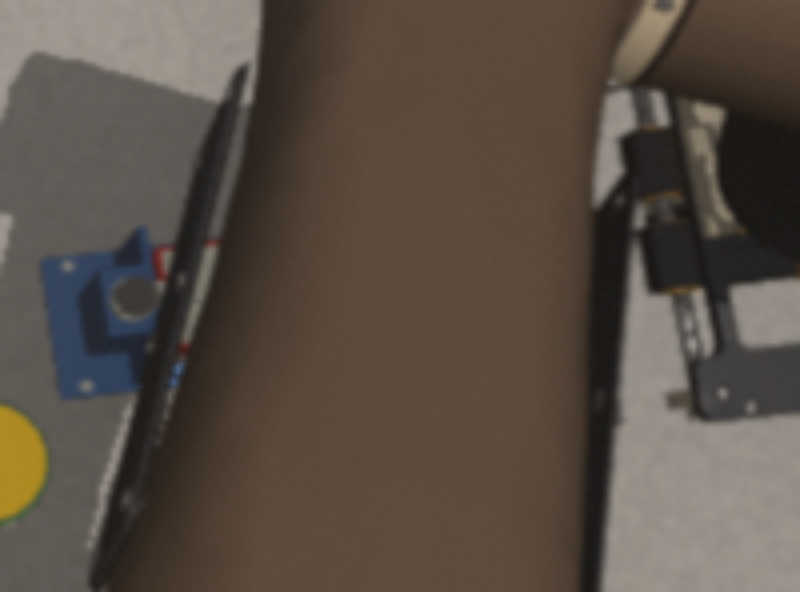

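View pics/s3.png

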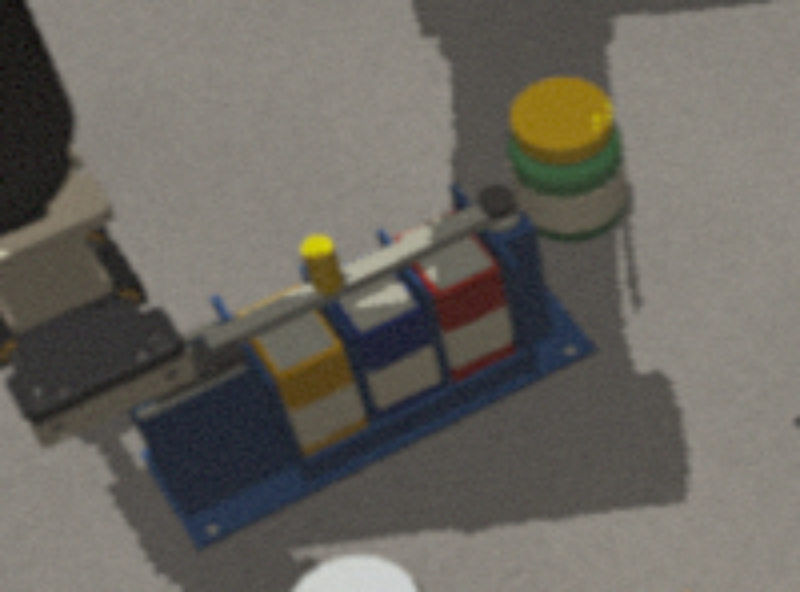

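View pics/w3.png

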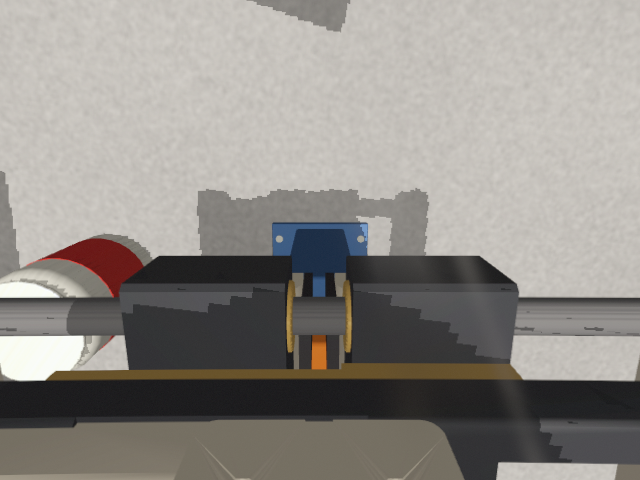

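The gripper slipped off and the tab hasn't moved: its edge is still at row 345 in w3, which is x = -128 mm. I'll push the tab with closed fingers from its +x side instead.

>>> move_arm(
  rows=[
    {"delta_pos":[0,0,3.2],"delta_rot":[0,0,0],"hand":0},
    {"delta_pos":[-0.34,2.5,0],"delta_rot":[0,0,0],"hand":0},
    {"delta_pos":[-0.34,2.5,0],"delta_rot":[0,0,0],"hand":0},
    {"delta_pos":[-0.34,2.5,0],"delta_rot":[0,0,0],"hand":0},
    {"delta_pos":[0,0,-1.5],"delta_rot":[0,0,0],"hand":0},
    {"delta_pos":[0,0,-1.4],"delta_rot":[0,0,0],"hand":0},
    {"delta_pos":[0.1,-0.75,0],"delta_rot":[0,0,0],"hand":0},
    {"delta_pos":[0.1,-0.75,0],"delta_rot":[0,0,0],"hand":0},
    {"delta_pos":[0.07,-0.5,0],"delta_rot":[0,0,0],"hand":0},
    {"delta_pos":[0.07,-0.5,0],"delta_rot":[0,0,0],"hand":0},
  ],
)

```text
t: 4.4
eef_pos: [0.524, -0.311, 0.173]
ee_rot: [-3.141, -0.0, -1.439]
force: [0.5, 0.1, -0.5]
width: 0.0005
```

>>> move_arm(
  rows=[
    {"delta_pos":[0.07,-0.5,0],"delta_rot":[0,0,0],"hand":0},
    {"delta_pos":[0.07,-0.5,0],"delta_rot":[0,0,0],"hand":0},
    {"delta_pos":[0.06,-0.4,0],"delta_rot":[0,0,0],"hand":0},
    {"delta_pos":[0.04,-0.3,0],"delta_rot":[0,0,0],"hand":0},
    {"delta_pos":[0,0,0],"delta_rot":[0,0,0],"hand":0},
    {"delta_pos":[0,0,0],"delta_rot":[0,0,0],"hand":0},
    {"delta_pos":[0,0,0],"delta_rot":[0,0,0],"hand":0},
    {"delta_pos":[0,0,0],"delta_rot":[0,0,0],"hand":0},
    {"delta_pos":[0,0,0],"delta_rot":[0,0,0],"hand":0},
    {"delta_pos":[0,0,0],"delta_rot":[0,0,0],"hand":0},
  ],
)

```text
t: 5.4
eef_pos: [0.5261, -0.3269, 0.1724]
ee_rot: [-3.142, 0.0, -1.438]
force: [0.6, -1.0, -0.3]
width: 0.0003
```

```bash
python3 -c "
from h import *
s,T,im=shot('w4')
f=grab_frame('scene')
cv2.imwrite('pics/s4.png',cv2.resize(f[180:340,130:330],None,fx=4,fy=3.7))"
```

```text
{'t': np.float64(5.4), 'eef_pos': array([ 0.5261, -0.3269,  0.1724]), 'ee_rot': array([-3.1415,  0.    , -1.438 ]), 'force': array([ 0.629 , -0.9901, -0.3293]), 'width': np.float64(0.0003), 'q': array([-0.2411,  0.3045, -0.1877, -0.    , -1.0785,  0.3739])}
```

View pics/w4.png

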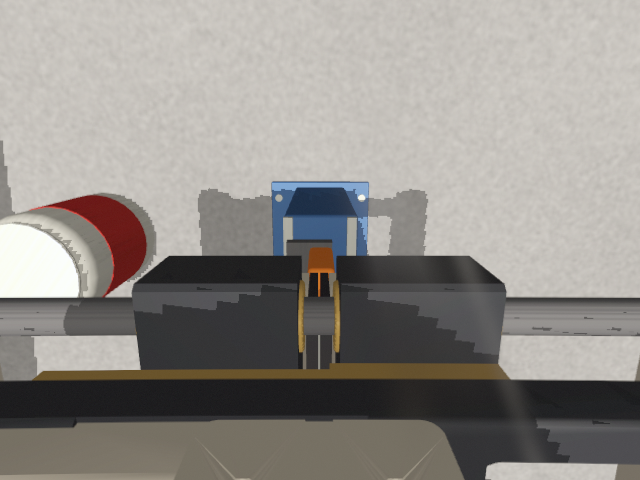

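View pics/s4.png

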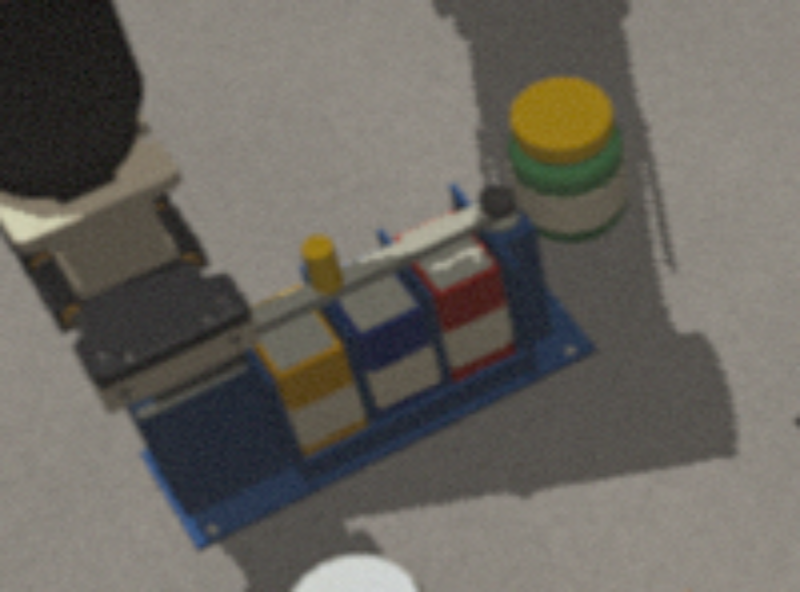

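```bash
python3 -c "
from h import *
a=cv2.imread('pics/w4.png')[230:380,250:390];b=cv2.imread('pics/w2.png')[230:380,250:390]
cv2.imwrite('pics/w4c.png',np.hstack([cv2.resize(b,None,fx=2.8,fy=3.5),cv2.resize(a,None,fx=2.8,fy=3.5)]))
T=np.load('pics/w4.npy')
from fit import wpt
s=get_state()
# fingertip points predicted
R=Ro.from_euler('xyz',s['ee_rot']).as_matrix()
for l in((0,0,.022),(.0095,0,.022),(-.0095,0,.022),(.0095,0,0)): print(l,(s['eef_pos']+R@np.array(l)).round(3),wpj(T,s['eef_pos']+R@np.array(l)).round(0))
"
```

```text
(0, 0, 0.022) [ 0.526 -0.327  0.15 ] [[320. 272.]]
(0.0095, 0, 0.022) [ 0.527 -0.336  0.15 ] [[320. 253.]]
(-0.0095, 0, 0.022) [ 0.525 -0.318  0.15 ] [[320. 290.]]
(0.0095, 0, 0) [ 0.527 -0.336  0.172] [[320. 268.]]
```

View pics/w4c.png

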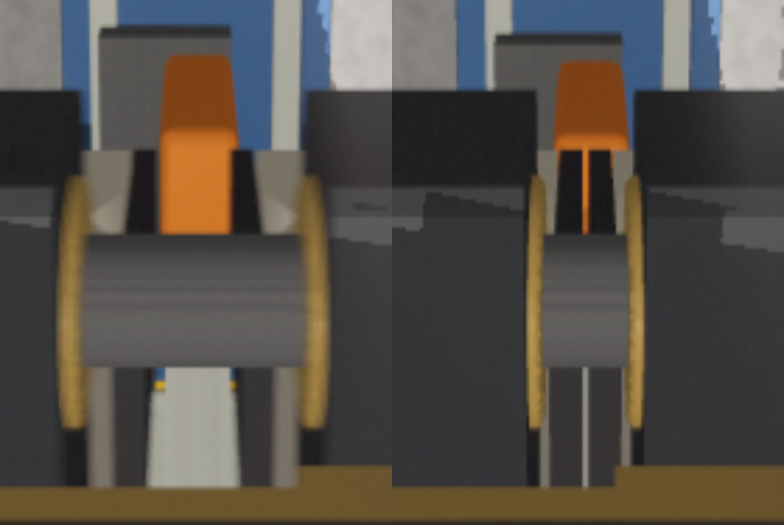

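```bash
python3 -c "
from h import *
c=camera_info('wrist');print(np.array(c['camera_matrix']).round(1),np.round(c['dist'],3),np.array(c['T_tool_cam']).round(4))
a=cv2.imread('pics/w1.png')[230:400,170:470]
cv2.imwrite('pics/w1c.png',cv2.resize(a,None,fx=2.6,fy=2.6))
"
```

```text
[[400.2   0.  318.6]
 [  0.  400.2 235.4]
 [  0.    0.    1. ]] [0.024 0.    0.    0.    0.   ] [[ 1.900e-03 -9.697e-01 -2.441e-01  6.430e-02]
 [ 1.000e+00  2.100e-03 -6.000e-04 -5.000e-04]
 [ 1.100e-03 -2.441e-01  9.697e-01 -1.617e-01]
 [ 0.000e+00  0.000e+00  0.000e+00  1.000e+00]]
```

View pics/w1c.png

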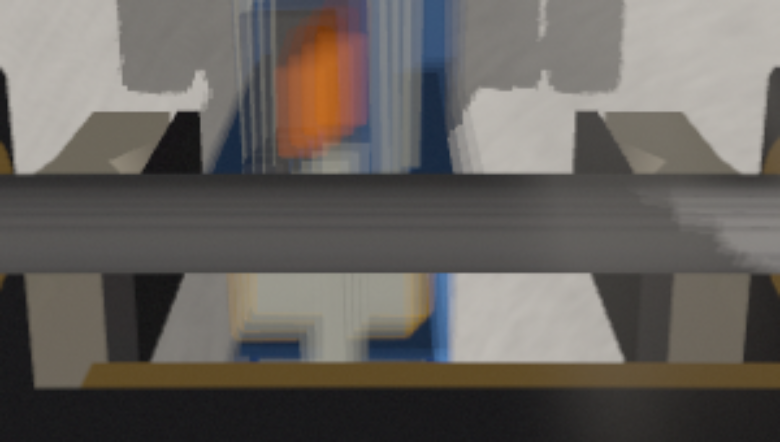

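The images show the fingers passing over the tab. The fingertips sit roughly at the reported TCP height instead of 22 mm ahead of it: the tip gap and row in w1 give tool z ≈ -5..0 mm, and the contact at TCP 0.166 agrees. I'll retry about 22 mm lower and watch the force.

>>> move_arm(
  rows=[
    {"delta_pos":[0,0,0.8],"delta_rot":[0,0,0],"hand":0},
    {"delta_pos":[-0.29,2.1,0],"delta_rot":[0,0,0],"hand":0},
    {"delta_pos":[-0.29,2.1,0],"delta_rot":[0,0,0],"hand":0},
    {"delta_pos":[0,0,0],"delta_rot":[0,0,0],"hand":0},
    {"delta_pos":[0,0,-1.0],"delta_rot":[0,0,0],"hand":0},
    {"delta_pos":[0,0,-1.0],"delta_rot":[0,0,0],"hand":0},
    {"delta_pos":[0,0,-0.8],"delta_rot":[0,0,0],"hand":0},
    {"delta_pos":[0,0,0],"delta_rot":[0,0,0],"hand":0},
    {"delta_pos":[0.11,-0.8,0],"delta_rot":[0,0,0],"hand":0},
    {"delta_pos":[0.11,-0.8,0],"delta_rot":[0,0,0],"hand":0},
  ],
)

```text
t: 6.5
eef_pos: [0.5229, -0.3018, 0.1526]
ee_rot: [-3.141, -0.0, -1.438]
force: [0.2, 0.1, 0.3]
width: 0.0006
```

```bash
python3 -c "
from h import *
s,T,im=shot('w5')
cv2.imwrite('pics/w5c.png',cv2.resize(im[200:400,220:420],None,fx=3,fy=3))"
```

```text
{'t': np.float64(6.5), 'eef_pos': array([ 0.5229, -0.3018,  0.1526]), 'ee_rot': array([-3.1413e+00, -4.0000e-04, -1.4377e+00]), 'force': array([0.1605, 0.0526, 0.3057]), 'width': np.float64(0.0006), 'q': array([-2.0000e-01,  2.9650e-01, -2.4850e-01,  3.0000e-04, -1.0254e+00,
        3.3290e-01])}
```

View pics/w5c.png

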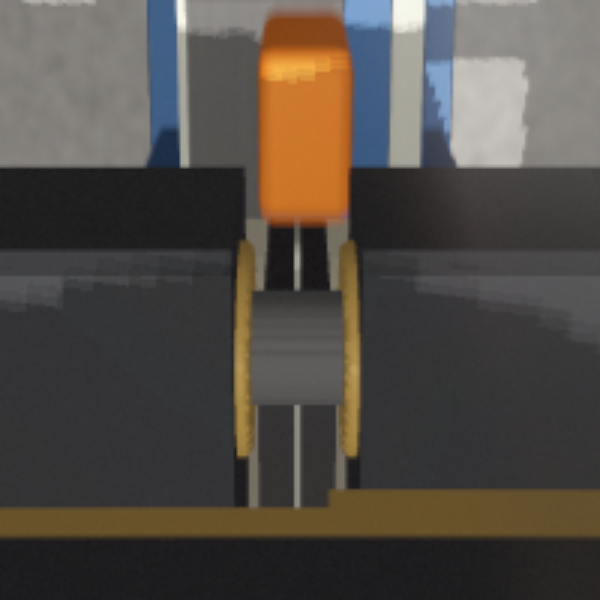

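The fingertips are now just behind the tab. Pushing.

>>> move_arm(
  rows=[
    {"delta_pos":[0.07,-0.5,0],"delta_rot":[0,0,0],"hand":0},
    {"delta_pos":[0.07,-0.5,0],"delta_rot":[0,0,0],"hand":0},
    {"delta_pos":[0.07,-0.5,0],"delta_rot":[0,0,0],"hand":0},
    {"delta_pos":[0.07,-0.5,0],"delta_rot":[0,0,0],"hand":0},
    {"delta_pos":[0.07,-0.5,0],"delta_rot":[0,0,0],"hand":0},
    {"delta_pos":[0.04,-0.25,0],"delta_rot":[0,0,0],"hand":0},
    {"delta_pos":[0,0,0],"delta_rot":[0,0,0],"hand":0},
    {"delta_pos":[0,0,0],"delta_rot":[0,0,0],"hand":0},
    {"delta_pos":[0,0,0],"delta_rot":[0,0,0],"hand":0},
    {"delta_pos":[0,0,0],"delta_rot":[0,0,0],"hand":0},
  ],
)

```text
t: 7.55
eef_pos: [0.5264, -0.3284, 0.1523]
ee_rot: [3.142, -0.0, -1.438]
force: [-0.0, -0.6, 0.8]
width: 0.0006
```

```bash
python3 -c "
from h import *
s,T,im=shot('w6')
cv2.imwrite('pics/w6c.png',cv2.resize(im[200:400,220:420],None,fx=3,fy=3))"
```

```text
{'t': np.float64(7.55), 'eef_pos': array([ 0.5264, -0.3284,  0.1523]), 'ee_rot': array([ 3.1415e+00, -1.0000e-04, -1.4380e+00]), 'force': array([-0.0351, -0.5719,  0.8438]), 'width': np.float64(0.0006), 'q': array([-2.4350e-01,  3.2280e-01, -2.1070e-01,  1.0000e-04, -1.0373e+00,
        3.7620e-01])}
```

View pics/w6c.png

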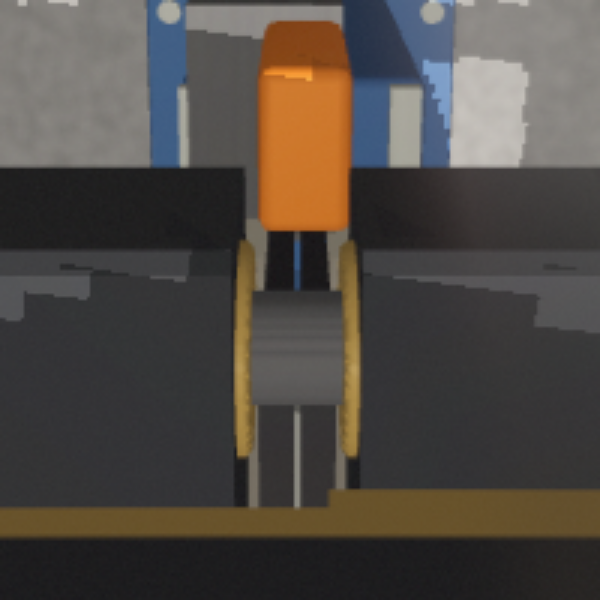

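The tab moved back about 25 mm without reaching its stop. A few more millimetres to finish.

>>> move_arm(
  rows=[
    {"delta_pos":[0.02,-0.15,0],"delta_rot":[0,0,0],"hand":0},
    {"delta_pos":[0.02,-0.15,0],"delta_rot":[0,0,0],"hand":0},
    {"delta_pos":[0.02,-0.15,0],"delta_rot":[0,0,0],"hand":0},
    {"delta_pos":[0,0,0],"delta_rot":[0,0,0],"hand":0},
    {"delta_pos":[0,0,0],"delta_rot":[0,0,0],"hand":0},
    {"delta_pos":[0,0,0],"delta_rot":[0,0,0],"hand":0},
    {"delta_pos":[0,0,0],"delta_rot":[0,0,0],"hand":0},
    {"delta_pos":[0,0,0],"delta_rot":[0,0,0],"hand":0},
    {"delta_pos":[0,0,0],"delta_rot":[0,0,0],"hand":0},
    {"delta_pos":[0,0,0],"delta_rot":[0,0,0],"hand":0},
  ],
)

```text
t: 8.6
eef_pos: [0.527, -0.3329, 0.1523]
ee_rot: [3.142, 0.0, -1.438]
force: [0.1, 2.4, 1.4]
width: 0.0005
```

>>> move_arm(
  rows=[
    {"delta_pos":[-0.07,0.5,0],"delta_rot":[0,0,0],"hand":0},
    {"delta_pos":[0,0,4.8],"delta_rot":[0,0,0],"hand":2},
    {"delta_pos":[-0.46,3.4,0],"delta_rot":[0,0,0],"hand":5},
    {"delta_pos":[-0.46,3.4,0],"delta_rot":[0,0,0],"hand":5},
    {"delta_pos":[-0.44,3.3,0],"delta_rot":[0,0,0],"hand":5},
    {"delta_pos":[0,0,-2],"delta_rot":[0,0,0],"hand":5},
    {"delta_pos":[0,0,-2],"delta_rot":[0,0,0],"hand":5},
    {"delta_pos":[0,0,-1.2],"delta_rot":[0,0,0],"hand":5},
    {"delta_pos":[0,0,0],"delta_rot":[0,0,0],"hand":5},
    {"delta_pos":[0,0,0],"delta_rot":[0,0,0],"hand":5},
  ],
)

```text
t: 9.6
eef_pos: [0.5129, -0.2273, 0.1487]
ee_rot: [3.141, -0.0, -1.438]
force: [-0.0, 0.2, 0.1]
width: 0.0495
```

```bash
python3 -c "
from h import *
s,T,im=shot('w7')
print(wpj(T,[[.5127,-.2266,.175]]))"
```

```text
{'t': np.float64(9.6), 'eef_pos': array([ 0.5129, -0.2273,  0.1487]), 'ee_rot': array([ 3.1415e+00, -5.0000e-04, -1.4382e+00]), 'force': array([-0.0031,  0.2087,  0.0877]), 'width': np.float64(0.0495), 'q': array([-6.800e-02,  2.339e-01, -3.464e-01,  6.000e-04, -9.905e-01,
        2.002e-01])}
[[320.31416674 317.25316045]]
```

View pics/w7.png

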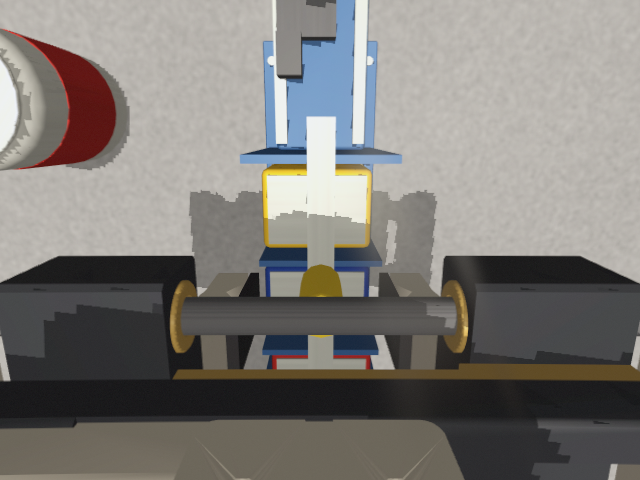

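The keeper's nose is back past the bar's free end (320,118), and the knob (320,290) is between the fingers. I'll grip it and start the arc.

>>> move_arm(
  rows=[
    {"delta_pos":[0,0,0],"delta_rot":[0,0,0],"hand":1.2},
    {"delta_pos":[0,0,0],"delta_rot":[0,0,0],"hand":1.2},
    {"delta_pos":[0,0,0],"delta_rot":[0,0,0],"hand":1.2},
    {"delta_pos":[0,0,0],"delta_rot":[0,0,0],"hand":1.2},
    {"delta_pos":[0,0,0],"delta_rot":[0,0,0],"hand":1.2},
    {"delta_pos":[1.8,0.41,0],"delta_rot":[0,0,0],"hand":1.2},
    {"delta_pos":[1.7,0.73,0],"delta_rot":[0,0,0],"hand":1.2},
    {"delta_pos":[1.54,1.02,0],"delta_rot":[0,0,0],"hand":1.2},
    {"delta_pos":[1.34,1.28,0],"delta_rot":[0,0,0],"hand":1.2},
    {"delta_pos":[0,0,0],"delta_rot":[0,0,0],"hand":1.2},
  ],
  force=10,
)

```text
t: 10.65
eef_pos: [0.5794, -0.1906, 0.1486]
ee_rot: [-3.14, -0.0, -1.436]
force: [1.2, -2.3, 1.8]
width: 0.0178
```

>>> move_arm(
  rows=[
    {"delta_pos":[1.1,1.49,0],"delta_rot":[0,0,0],"hand":1.2},
    {"delta_pos":[0.81,1.66,0],"delta_rot":[0,0,0],"hand":1.2},
    {"delta_pos":[0.5,1.78,0],"delta_rot":[0,0,0],"hand":1.2},
    {"delta_pos":[0.15,1.84,0],"delta_rot":[0,0,0],"hand":1.2},
    {"delta_pos":[0,0.54,0],"delta_rot":[0,0,0],"hand":1.2},
    {"delta_pos":[0,0,0],"delta_rot":[0,0,0],"hand":1.2},
    {"delta_pos":[0,0,0],"delta_rot":[0,0,0],"hand":1.2},
    {"delta_pos":[0,0,0],"delta_rot":[0,0,0],"hand":1.2},
    {"delta_pos":[0,0,0],"delta_rot":[0,0,0],"hand":1.2},
    {"delta_pos":[0,0,0],"delta_rot":[0,0,0],"hand":1.2},
  ],
)

```text
t: 11.65
eef_pos: [0.6023, -0.1194, 0.1484]
ee_rot: [-3.141, 0.0, -1.439]
force: [0.0, 1.0, 2.3]
width: 0.0179
```

```bash
python3 -c "
from h import *
s,T,im=shot('w8')"
```

```text
{'t': np.float64(11.65), 'eef_pos': array([ 0.6023, -0.1194,  0.1484]), 'ee_rot': array([-3.1409e+00,  3.0000e-04, -1.4385e+00]), 'force': array([0.0321, 1.0008, 2.2817]), 'width': np.float64(0.0179), 'q': array([ 1.2180e-01,  3.1620e-01, -2.3020e-01, -4.0000e-04, -1.0238e+00,
        1.0700e-02])}
```

View pics/w8.png

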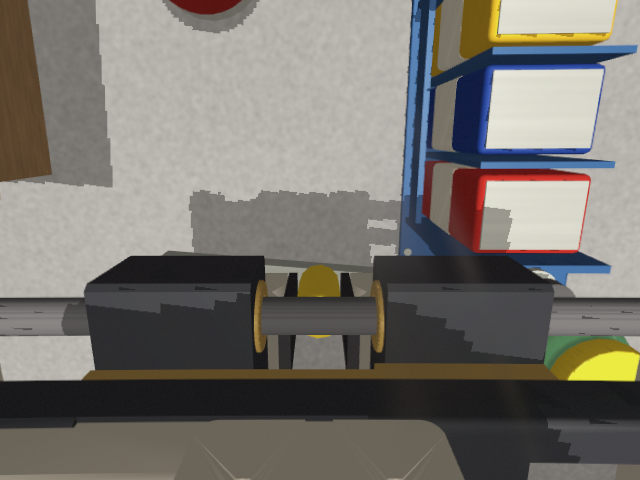

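The bar is swung open and the knob is held at (320,285). Red tin top corners are about (484,176), (588,176), (580,249), (480,249). I'll measure the tin from this view, then release.

```bash
python3 -c "
from h import *
T=np.load('pics/w8.npy')
P=np.array([wback(T,u,.116) for u in((484,176),(588,176),(580,249),(480,249))]);print(P.round(4),P.mean(0).round(4))
print([np.linalg.norm(P[i]-P[(i+1)%4]).round(4) for i in range(4)], np.degrees(np.arctan2(*(P[1]-P[0])[[1,0]])),np.degrees(np.arctan2(*(P[2]-P[1])[[1,0]])))
"
```

```text
[[ 0.5303 -0.1744  0.116 ]
 [ 0.4817 -0.1807  0.116 ]
 [ 0.4749 -0.1452  0.116 ]
 [ 0.5238 -0.1385  0.116 ]] [ 0.5027 -0.1597  0.116 ]
[np.float64(0.049), np.float64(0.0362), np.float64(0.0493), np.float64(0.0365)] -172.51653491592853 100.91464883897386
```

>>> move_arm(
  rows=[
    {"delta_pos":[0,0,0],"delta_rot":[0,0,0],"hand":6},
    {"delta_pos":[0,0,0],"delta_rot":[0,0,0],"hand":6},
    {"delta_pos":[0,0,0],"delta_rot":[0,0,0],"hand":6},
    {"delta_pos":[0,0,3],"delta_rot":[0,0,0],"hand":8},
    {"delta_pos":[0,0,3.5],"delta_rot":[0,0,0],"hand":8.7},
    {"delta_pos":[-2,-1,0],"delta_rot":[0,0,0],"hand":8.7},
    {"delta_pos":[-4,-1.5,0],"delta_rot":[0,0,0],"hand":8.7},
    {"delta_pos":[-4,-1.4,0],"delta_rot":[0,0,0],"hand":8.7},
    {"delta_pos":[0,0,0],"delta_rot":[0,0,0],"hand":8.7},
    {"delta_pos":[0,0,0],"delta_rot":[0,0,0],"hand":8.7},
  ],
)

```text
t: 12.7
eef_pos: [0.5015, -0.1589, 0.214]
ee_rot: [-3.14, -0.0, -1.439]
force: [0.1, 0.4, -0.0]
width: 0.086
```

```bash
python3 -c "
from h import *
s,T,im=shot('w9');print(wpj(T,[[.5033,-.1583,.116]]))"
```

```text
{'t': np.float64(12.7), 'eef_pos': array([ 0.5015, -0.1589,  0.214 ]), 'ee_rot': array([-3.1404e+00, -1.0000e-04, -1.4389e+00]), 'force': array([ 0.0836,  0.3552, -0.0024]), 'width': np.float64(0.086), 'q': array([ 6.6400e-02,  1.1930e-01, -3.2900e-01,  1.0000e-04, -1.1213e+00,
        6.5500e-02])}
[[316.87152684 234.4218378 ]]
```

View pics/w9.png

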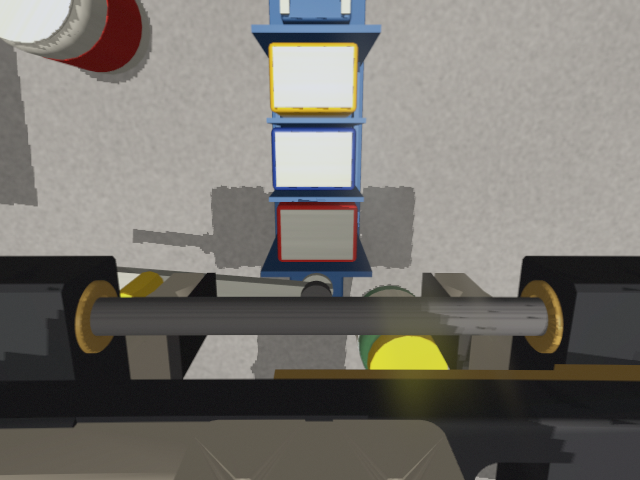

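The tin sits as predicted at (317,234). The open bar's knob could foul the gripper body's corner, so I'll offset slightly, yaw 4°, and go down in two checked stages.

>>> move_arm(
  rows=[
    {"delta_pos":[0,-0.26,0],"delta_rot":[0,0,4.3],"hand":8.7},
    {"delta_pos":[0,0,-2.5],"delta_rot":[0,0,0],"hand":8.7},
    {"delta_pos":[0,0,-2.5],"delta_rot":[0,0,0],"hand":8.7},
    {"delta_pos":[0,0,-2],"delta_rot":[0,0,0],"hand":8.7},
    {"delta_pos":[0,0,-1.5],"delta_rot":[0,0,0],"hand":8.7},
    {"delta_pos":[0,0,-0.5],"delta_rot":[0,0,0],"hand":8.7},
    {"delta_pos":[0,0,-0.5],"delta_rot":[0,0,0],"hand":8.7},
    {"delta_pos":[0,0,-0.4],"delta_rot":[0,0,0],"hand":8.7},
    {"delta_pos":[0,0,0],"delta_rot":[0,0,0],"hand":8.7},
    {"delta_pos":[0,0,0],"delta_rot":[0,0,0],"hand":8.7},
  ],
)

```text
t: 13.75
eef_pos: [0.5025, -0.1611, 0.1148]
ee_rot: [-3.141, -0.0, -1.363]
force: [0.4, -0.2, 0.5]
width: 0.0874
```

```bash
python3 -c "
from h import *
s,T,im=shot('w10')
f=grab_frame('scene')
cv2.imwrite('pics/s10.png',cv2.resize(f[100:340,100:400],None,fx=2.6,fy=2.5))"
```

```text
{'t': np.float64(13.75), 'eef_pos': array([ 0.5025, -0.1611,  0.1148]), 'ee_rot': array([-3.1408e+00, -2.0000e-04, -1.3630e+00]), 'force': array([ 0.4034, -0.1857,  0.5452]), 'width': np.float64(0.0874), 'q': array([ 6.190e-02,  2.173e-01, -4.591e-01,  1.000e-04, -8.937e-01,
        1.458e-01])}
```

View pics/w10.png

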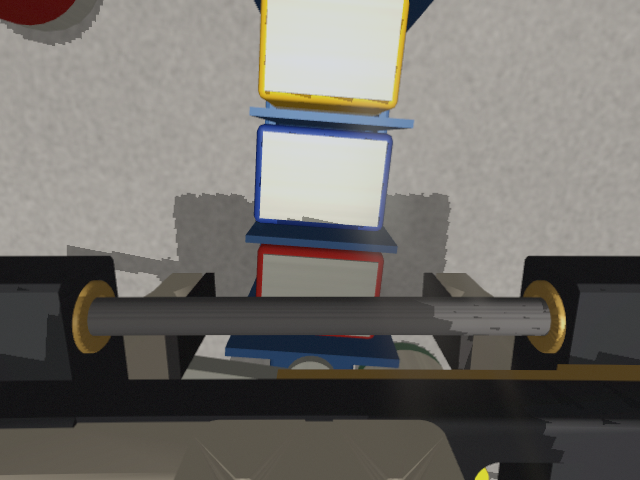

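View pics/s10.png

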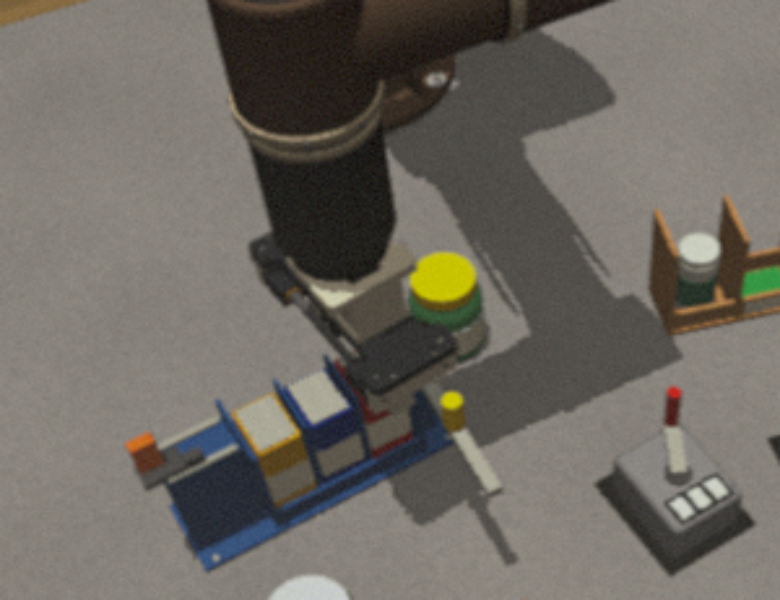

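>>> move_arm(
  rows=[
    {"delta_pos":[0,0,-0.3],"delta_rot":[0,0,0],"hand":8.7},
    {"delta_pos":[0,0,-0.3],"delta_rot":[0,0,0],"hand":8.7},
    {"delta_pos":[0,0,-0.2],"delta_rot":[0,0,0],"hand":8.7},
    {"delta_pos":[0,0,-0.2],"delta_rot":[0,0,0],"hand":8.7},
    {"delta_pos":[0,0,0],"delta_rot":[0,0,0],"hand":8.7},
    {"delta_pos":[0,0,0],"delta_rot":[0,0,0],"hand":8.7},
    {"delta_pos":[0,0,0],"delta_rot":[0,0,0],"hand":8.7},
    {"delta_pos":[0,0,0],"delta_rot":[0,0,0],"hand":8.7},
    {"delta_pos":[0,0,0],"delta_rot":[0,0,0],"hand":8.7},
    {"delta_pos":[0,0,0],"delta_rot":[0,0,0],"hand":8.7},
  ],
)

```text
t: 14.85
eef_pos: [0.5021, -0.1611, 0.1044]
ee_rot: [-3.142, -0.0, -1.363]
force: [0.6, -0.2, -0.7]
width: 0.0866
```

No contact, so I'll go down the rest of the way and close gently.

>>> move_arm(
  rows=[
    {"delta_pos":[0,0,-0.3],"delta_rot":[0,0,0],"hand":8.7},
    {"delta_pos":[0,0,-0.3],"delta_rot":[0,0,0],"hand":8.7},
    {"delta_pos":[0,0,-0.3],"delta_rot":[0,0,0],"hand":8.7},
    {"delta_pos":[0,0,-0.3],"delta_rot":[0,0,0],"hand":8.7},
    {"delta_pos":[0,0,0],"delta_rot":[0,0,0],"hand":5},
    {"delta_pos":[0,0,0],"delta_rot":[0,0,0],"hand":4.8},
    {"delta_pos":[0,0,0],"delta_rot":[0,0,0],"hand":4.8},
    {"delta_pos":[0,0,0],"delta_rot":[0,0,0],"hand":4.8},
    {"delta_pos":[0,0,0],"delta_rot":[0,0,0],"hand":4.8},
    {"delta_pos":[0,0,0],"delta_rot":[0,0,0],"hand":4.8},
  ],
  force=30,
)

```text
t: 15.85
eef_pos: [0.5022, -0.1611, 0.0925]
ee_rot: [-3.141, -0.0, -1.363]
force: [0.3, 0.1, 0.6]
width: 0.0547
```

Gripped at 54.7 mm. Lifting.

>>> move_arm(
  rows=[
    {"delta_pos":[0,0,0.3],"delta_rot":[0,0,0],"hand":4.8},
    {"delta_pos":[0,0,0.8],"delta_rot":[0,0,0],"hand":4.8},
    {"delta_pos":[0,0,1.5],"delta_rot":[0,0,0],"hand":4.8},
    {"delta_pos":[0,0,2],"delta_rot":[0,0,0],"hand":4.8},
    {"delta_pos":[0,0,2],"delta_rot":[0,0,0],"hand":4.8},
    {"delta_pos":[0,0,2],"delta_rot":[0,0,0],"hand":4.8},
    {"delta_pos":[0,0,2],"delta_rot":[0,0,0],"hand":4.8},
    {"delta_pos":[0,0,2],"delta_rot":[0,0,0],"hand":4.8},
    {"delta_pos":[0,0,1.9],"delta_rot":[0,0,0],"hand":4.8},
    {"delta_pos":[0,0,0],"delta_rot":[0,0,0],"hand":4.8},
  ],
  force=40,
)

```text
t: 16.85
eef_pos: [0.5034, -0.1613, 0.2406]
ee_rot: [-3.137, -0.002, -1.363]
force: [0.7, 0.8, -3.1]
width: 0.0548
```

```bash
python3 -c "
from h import *
s,T,im=shot('w11')
f=grab_frame('scene')
cv2.imwrite('pics/s11.png',cv2.resize(f[100:340,100:400],None,fx=2.6,fy=2.5))"
```

```text
{'t': np.float64(16.85), 'eef_pos': array([ 0.5034, -0.1613,  0.2406]), 'ee_rot': array([-3.1368e+00, -1.5000e-03, -1.3628e+00]), 'force': array([ 0.6831,  0.774 , -3.1482]), 'width': np.float64(0.0548), 'q': array([ 6.1800e-02,  1.0230e-01, -2.8610e-01,  9.0000e-04, -1.1774e+00,
        1.4590e-01])}
```

View pics/s11.png

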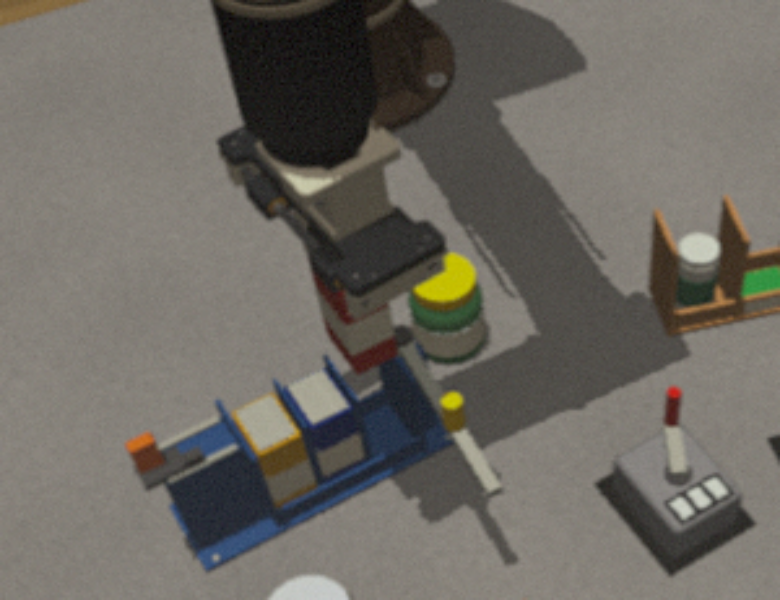

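Lifted: −3.1 N of weight and the tin hangs straight. Next I'll carry it to bare table at about (0.53, 0.03) and turn it toward the box's orientation.

>>> move_arm(
  rows=[
    {"delta_pos":[0.45,3.2,0.3],"delta_rot":[0,0,8.46],"hand":4.8},
    {"delta_pos":[0.45,3.2,0],"delta_rot":[0,0,8.46],"hand":4.8},
    {"delta_pos":[0.45,3.2,0],"delta_rot":[0,0,8.46],"hand":4.8},
    {"delta_pos":[0.45,3.2,0],"delta_rot":[0,0,8.46],"hand":4.8},
    {"delta_pos":[0.45,3.2,0],"delta_rot":[0,0,8.46],"hand":4.8},
    {"delta_pos":[0.45,3.2,0],"delta_rot":[0,0,8.46],"hand":4.8},
    {"delta_pos":[0,0,-1.5],"delta_rot":[0,0,8.46],"hand":4.8},
    {"delta_pos":[0,0,-2.5],"delta_rot":[0,0,8.46],"hand":4.8},
    {"delta_pos":[0,0,-3],"delta_rot":[0,0,0],"hand":4.8},
    {"delta_pos":[0,0,-3],"delta_rot":[0,0,0],"hand":4.8},
  ],
)

```text
t: 17.95
eef_pos: [0.5281, 0.0309, 0.1383]
ee_rot: [3.141, 0.001, -0.181]
force: [0.4, 0.2, -1.5]
width: 0.0542
```

```bash
python3 -c "
from h import *
s,T,im=shot('w12')
f=grab_frame('scene')
cv2.imwrite('pics/s12.png',f)"
```

```text
{'t': np.float64(17.95), 'eef_pos': array([0.5281, 0.0309, 0.1383]), 'ee_rot': array([ 3.1411e+00,  1.3000e-03, -1.8140e-01]), 'force': array([ 0.3738,  0.2152, -1.478 ]), 'width': np.float64(0.0542), 'q': array([ 4.291e-01,  1.947e-01, -4.254e-01, -4.000e-04, -9.521e-01,
        9.605e-01])}
```

View pics/w12.png

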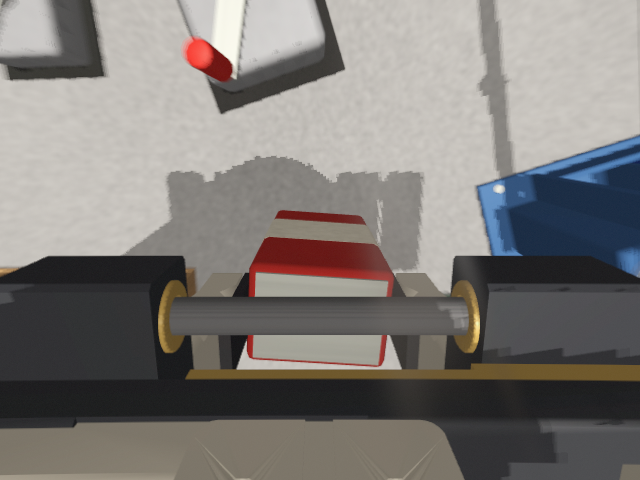

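View pics/s12.png

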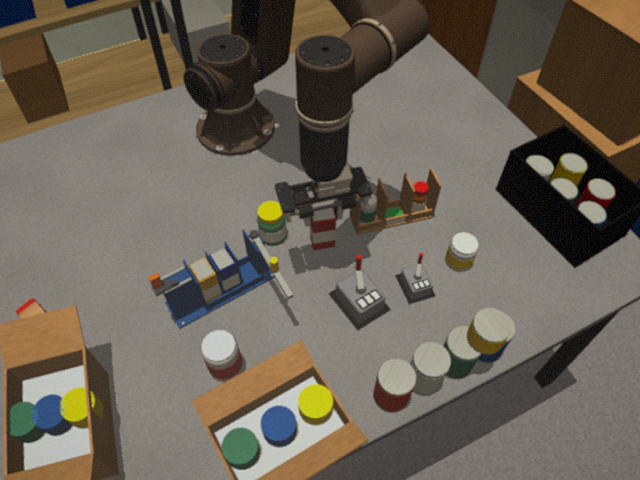

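The tin is held upright over bare table. Lowering it the rest of the way, slowly.

>>> move_arm(
  rows=[
    {"delta_pos":[0,0,-1.8],"delta_rot":[0,0,0],"hand":4.8},
    {"delta_pos":[0,0,-1.5],"delta_rot":[0,0,0],"hand":4.8},
    {"delta_pos":[0,0,-0.9],"delta_rot":[0,0,0],"hand":4.8},
    {"delta_pos":[0,0,-0.4],"delta_rot":[0,0,0],"hand":4.8},
    {"delta_pos":[0,0,-0.2],"delta_rot":[0,0,0],"hand":4.8},
    {"delta_pos":[0,0,-0.1],"delta_rot":[0,0,0],"hand":4.8},
    {"delta_pos":[0,0,-0.1],"delta_rot":[0,0,0],"hand":4.8},
    {"delta_pos":[0,0,0],"delta_rot":[0,0,0],"hand":4.8},
    {"delta_pos":[0,0,0],"delta_rot":[0,0,0],"hand":4.8},
    {"delta_pos":[0,0,0],"delta_rot":[0,0,0],"hand":4.8},
  ],
)

```text
t: 19.05
eef_pos: [0.5292, 0.0309, 0.0906]
ee_rot: [-3.141, -0.0, -0.182]
force: [-0.2, 0.0, -1.5]
width: 0.0546
```

>>> move_arm(
  rows=[
    {"delta_pos":[0,0,-0.1],"delta_rot":[0,0,0],"hand":4.8},
    {"delta_pos":[0,0,-0.1],"delta_rot":[0,0,0],"hand":4.8},
    {"delta_pos":[0,0,-0.1],"delta_rot":[0,0,0],"hand":4.8},
    {"delta_pos":[0,0,-0.1],"delta_rot":[0,0,0],"hand":4.8},
    {"delta_pos":[0,0,0],"delta_rot":[0,0,0],"hand":4.8},
    {"delta_pos":[0,0,0],"delta_rot":[0,0,0],"hand":4.8},
    {"delta_pos":[0,0,0],"delta_rot":[0,0,0],"hand":4.8},
    {"delta_pos":[0,0,0],"delta_rot":[0,0,0],"hand":4.8},
    {"delta_pos":[0,0,0],"delta_rot":[0,0,0],"hand":4.8},
    {"delta_pos":[0,0,0],"delta_rot":[0,0,0],"hand":4.8},
  ],
)

```text
t: 20.05
eef_pos: [0.5292, 0.0309, 0.0865]
ee_rot: [-3.142, -0.0, -0.182]
force: [-0.7, 0.1, 1.3]
width: 0.0544
```

Table contact: the vertical force changed sign. Releasing and backing up to look.

>>> move_arm(
  rows=[
    {"delta_pos":[0,0,0],"delta_rot":[0,0,0],"hand":6},
    {"delta_pos":[0,0,0],"delta_rot":[0,0,0],"hand":7.5},
    {"delta_pos":[0,0,0],"delta_rot":[0,0,0],"hand":8.7},
    {"delta_pos":[0,0,0],"delta_rot":[0,0,0],"hand":8.7},
    {"delta_pos":[0,0,1],"delta_rot":[0,0,0],"hand":8.7},
    {"delta_pos":[0,0,2.5],"delta_rot":[0,0,0],"hand":8.7},
    {"delta_pos":[0,0,2.5],"delta_rot":[0,0,-8.5],"hand":8.7},
    {"delta_pos":[0,0,1.5],"delta_rot":[0,0,-8.5],"hand":8.7},
    {"delta_pos":[0,0,1.5],"delta_rot":[0,0,-8.5],"hand":8.7},
    {"delta_pos":[0,0,1],"delta_rot":[0,0,-8.5],"hand":8.7},
  ],
)

```text
t: 21.05
eef_pos: [0.5296, 0.031, 0.1885]
ee_rot: [-3.14, -0.001, -0.781]
force: [-0.2, 0.5, 0.5]
width: 0.0871
```

>>> move_arm(
  rows=[
    {"delta_pos":[0,0,0],"delta_rot":[0,0,-8.5],"hand":8.7},
    {"delta_pos":[0,0,0],"delta_rot":[0,0,-8.5],"hand":8.7},
    {"delta_pos":[0,0,0],"delta_rot":[0,0,-8.5],"hand":8.7},
    {"delta_pos":[0,0,0],"delta_rot":[0,0,-8.5],"hand":8.7},
    {"delta_pos":[0,0,0],"delta_rot":[0,0,-8.5],"hand":8.7},
    {"delta_pos":[0,0,0],"delta_rot":[0,0,-8.5],"hand":8.7},
    {"delta_pos":[0,0,0],"delta_rot":[0,0,-5],"hand":8.7},
    {"delta_pos":[0,0,0],"delta_rot":[0,0,0],"hand":8.7},
    {"delta_pos":[0,0,0],"delta_rot":[0,0,0],"hand":8.7},
    {"delta_pos":[0,0,0],"delta_rot":[0,0,0],"hand":8.7},
  ],
)

```text
t: 22.05
eef_pos: [0.5291, 0.0309, 0.1867]
ee_rot: [-3.141, 0.0, -1.75]
force: [-0.1, 0.2, -0.3]
width: 0.0864
```

```bash
python3 -c "
from h import *
s,T,im=shot('w13')
cv2.imwrite('pics/s13.png',grab_frame('scene'))"
```

```text
{'t': np.float64(22.05), 'eef_pos': array([0.5291, 0.0309, 0.1867]), 'ee_rot': array([-3.1413e+00,  2.0000e-04, -1.7505e+00]), 'force': array([-0.052 ,  0.2011, -0.2521]), 'width': np.float64(0.0864), 'q': array([ 0.4287,  0.1487, -0.3602,  0.    , -1.0616, -0.6084])}
```

View pics/w13.png

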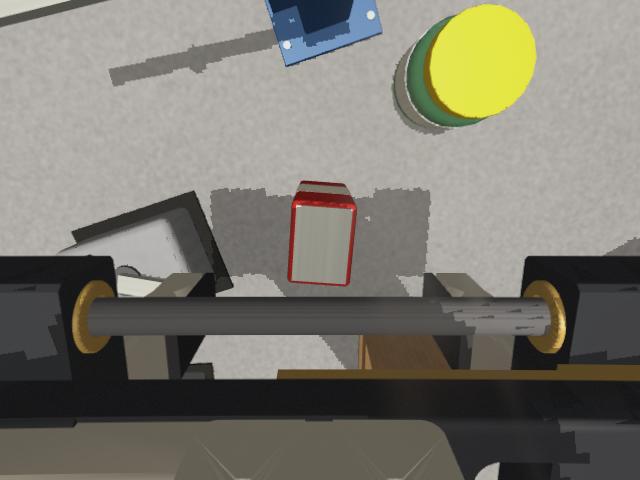

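View pics/s13.png

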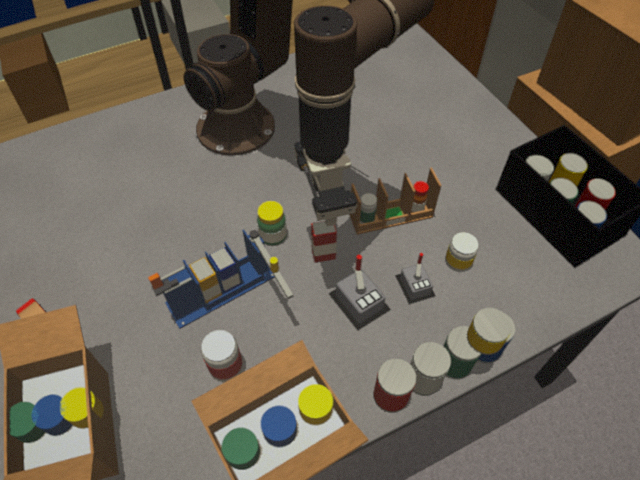

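The tin stands upright and released. Top corners are roughly (294,204), (357,205), (349,285), (289,281).

```bash
python3 -c "
from h import *
T=np.load('pics/w13.npy')
P=np.array([wback(T,u,.110) for u in((294,204),(357,206),(350,286),(288,282))]);print(P.round(4),P.mean(0).round(4))
for a,b in((0,1),(3,2),(1,2),(0,3)):
  d=P[b]-P[a];print(np.linalg.norm(d).round(4),np.degrees(np.arctan2(d[1],d[0])))
"
```

```text
[[0.5398 0.005  0.11  ]
 [0.5027 0.0129 0.11  ]
 [0.515  0.0629 0.11  ]
 [0.5531 0.0533 0.11  ]] [0.5277 0.0335 0.11  ]
0.038 167.982716818063
0.0394 165.91813730478034
0.0515 76.20674212590863
0.0501 74.61207232179146
```

>>> move_arm(
  rows=[
    {"delta_pos":[-0.14,0.26,0],"delta_rot":[0,0,-3],"hand":8.7},
    {"delta_pos":[0,0,-3],"delta_rot":[0,0,0],"hand":8.7},
    {"delta_pos":[0,0,-3],"delta_rot":[0,0,0],"hand":8.7},
    {"delta_pos":[0,0,-3],"delta_rot":[0,0,0],"hand":8.7},
    {"delta_pos":[0,0,-1.4],"delta_rot":[0,0,0],"hand":8.7},
    {"delta_pos":[0,0,0],"delta_rot":[0,0,0],"hand":5},
    {"delta_pos":[0,0,0],"delta_rot":[0,0,0],"hand":3.5},
    {"delta_pos":[0,0,0],"delta_rot":[0,0,0],"hand":3.5},
    {"delta_pos":[0,0,0],"delta_rot":[0,0,0],"hand":3.5},
    {"delta_pos":[0,0,0],"delta_rot":[0,0,0],"hand":3.5},
  ],
  force=30,
)

```text
t: 23.15
eef_pos: [0.5281, 0.0337, 0.0832]
ee_rot: [-3.14, 0.001, -1.805]
force: [-0.0, 0.5, 0.2]
width: 0.0527
```

```bash
python3 -c "
from h import *
s,T,im=shot('w14')"
```

```text
{'t': np.float64(23.15), 'eef_pos': array([0.5281, 0.0337, 0.0832]), 'ee_rot': array([-3.1403e+00,  1.0000e-03, -1.8049e+00]), 'force': array([-0.0086,  0.4902,  0.2493]), 'width': np.float64(0.0527), 'q': array([ 0.4347,  0.2579, -0.4922,  0.    , -0.819 , -0.6688])}
```

View pics/w14.png

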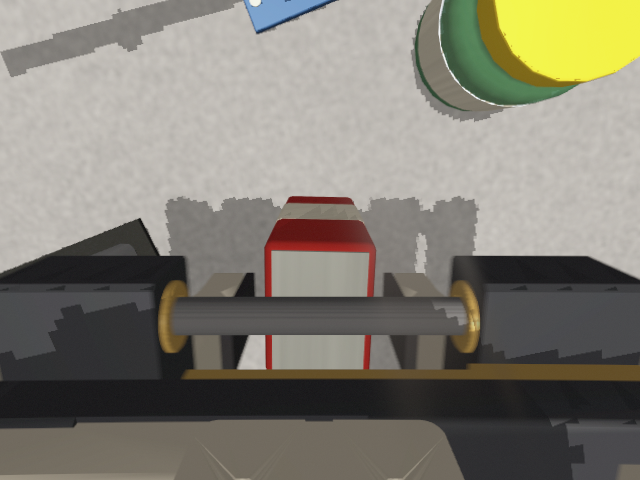

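>>> move_arm(
  rows=[
    {"delta_pos":[0,0,0],"delta_rot":[0,0,0],"hand":3.2},
    {"delta_pos":[0,0,0],"delta_rot":[0,0,0],"hand":3.2},
    {"delta_pos":[0,0,0],"delta_rot":[0,0,0],"hand":3.2},
    {"delta_pos":[0,0,0.5],"delta_rot":[0,0,0],"hand":3.2},
    {"delta_pos":[0,0,2],"delta_rot":[0,0,0],"hand":3.2},
    {"delta_pos":[0,0,2.5],"delta_rot":[0,0,0],"hand":3.2},
    {"delta_pos":[0,0,3],"delta_rot":[0,0,0],"hand":3.2},
    {"delta_pos":[0,0,3],"delta_rot":[0,0,0],"hand":3.2},
    {"delta_pos":[0,0,3],"delta_rot":[0,0,0],"hand":3.2},
    {"delta_pos":[0,0,1],"delta_rot":[0,0,0],"hand":3.2},
  ],
  force=40,
)

```text
t: 24.2
eef_pos: [0.5288, 0.0337, 0.2355]
ee_rot: [-3.138, 0.002, -1.805]
force: [1.4, 1.0, -1.7]
width: 0.0399
```

```bash
cat > ov.py <<'E'
from fit import *
box=[.4979,.2443,1.3891]
def ov(p,tag):
  for n,f,o,w,h,s in(("top","pics/top0.png",(130,240),150,80,5),("scene","pics/scene0.png",(335,160),120,80,6)):
    im=cv2.imread(f)[o[1]:o[1]+h,o[0]:o[0]+w];im=cv2.resize(im,None,fx=s,fy=s,interpolation=cv2.INTER_CUBIC)
    def L(a,b,c):
        q=[tuple(int(round(v)) for v in ((pj(n,wpt(p,np.array(x)/1000))[0]-o+.5)*s-.5)) for x in(a,b)];cv2.line(im,*q,c,1)
    for x in(-104.5,104.5): L((x,-32,124),(x,32,124),(255,0,255));[L((x,y,0),(x,y,124),(255,0,255)) for y in(-32,32)]
    for x in(-34,34): L((x,-32,124),(x,32,124),(255,255,0))
    for y in(-32,32): L((-104.5,y,0),(104.5,y,0),(0,255,255)); L((-104.5,y,30),(104.5,y,30),(0,255,255))
    c=[(29,21,8),(-29,21,8),(-29,-21,8),(29,-21,8)]
    for i in range(4): L(c[i],c[(i+1)%4],(0,0,255))
    cv2.imwrite(f"pics/ov_{n}_{tag}.png",im)
ov(box,"a")
E
python3 ov.py
```

```text
(no output)
```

View pics/ov_top_a.png

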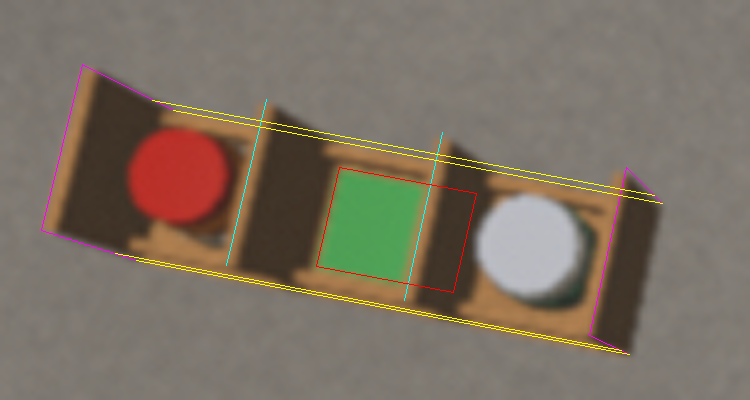

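View pics/ov_scene_a.png

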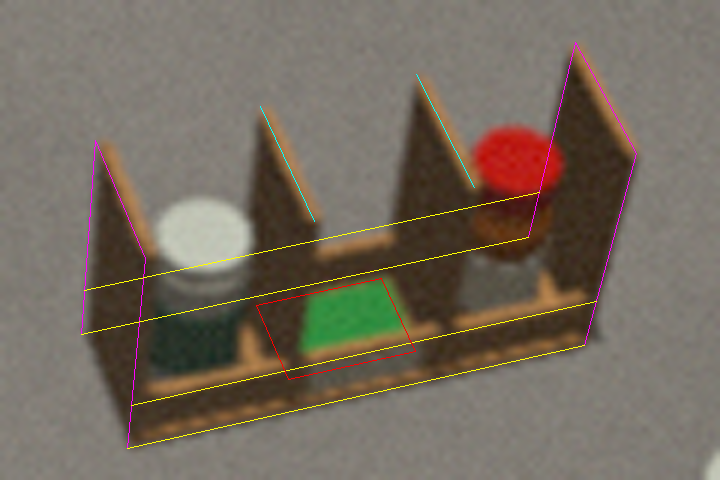

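Gripped at 39.9 mm and lifted. Next I'll carry it over the middle bay and check against the wrist view.

>>> move_arm(
  rows=[
    {"delta_pos":[-0.5,3.5,0.3],"delta_rot":[0,0,0.5],"hand":3.2},
    {"delta_pos":[-0.5,3.5,0],"delta_rot":[0,0,0.5],"hand":3.2},
    {"delta_pos":[-0.5,3.5,0],"delta_rot":[0,0,0.5],"hand":3.2},
    {"delta_pos":[-0.5,3.5,0],"delta_rot":[0,0,0.5],"hand":3.2},
    {"delta_pos":[-0.5,3.5,0],"delta_rot":[0,0,0.5],"hand":3.2},
    {"delta_pos":[-0.55,3.5,0],"delta_rot":[0,0,0.5],"hand":3.2},
    {"delta_pos":[0,0,0],"delta_rot":[0,0,0],"hand":3.2},
    {"delta_pos":[0,0,0],"delta_rot":[0,0,0],"hand":3.2},
    {"delta_pos":[0,0,0],"delta_rot":[0,0,0],"hand":3.2},
    {"delta_pos":[0,0,0],"delta_rot":[0,0,0],"hand":3.2},
  ],
)

```text
t: 25.2
eef_pos: [0.4972, 0.2425, 0.2351]
ee_rot: [3.141, -0.0, -1.754]
force: [-1.2, -0.6, -1.6]
width: 0.0396
```

```bash
cat > wov.py <<'E'
from h import *
from fit import wpt
def wov(n,box,out):
    T=np.load(f'pics/{n}.npy');im=cv2.imread(f'pics/{n}.png');p=box
    def L(a,b,c):
        A,B=wpt(p,np.array(a)/1000),wpt(p,np.array(b)/1000)
        q=wpj(T,[A,B]).round().astype(int);cv2.line(im,tuple(map(int,q[0])),tuple(map(int,q[1])),c,1)
    for x in(-104.5,104.5,-34,34): L((x,-32,124),(x,32,124),(255,0,255))
    for x in (-104.5,): L((x,-32,0),(x,32,0),(0,255,255)); [L((x,y,0),(x,y,124),(255,0,255)) for y in(-32,32)]
    for y in(-32,32): L((-104.5,y,0),(104.5,y,0),(0,255,255)); L((-104.5,y,30),(104.5,y,30),(0,255,0))
    cv2.imwrite(out,im)
E
python3 -c "
from wov import *
shot('w15');wov('w15',[.4979,.2443,1.3891],'pics/w15o.png')"
```

```text
{'t': np.float64(25.2), 'eef_pos': array([0.4972, 0.2425, 0.2351]), 'ee_rot': array([ 3.1413e+00, -4.0000e-04, -1.7538e+00]), 'force': array([-1.1769, -0.5975, -1.5815]), 'width': np.float64(0.0396), 'q': array([ 8.0790e-01,  1.5130e-01, -2.4080e-01, -1.0000e-04, -1.1792e+00,
       -9.9090e-01])}
```

View pics/w15o.png

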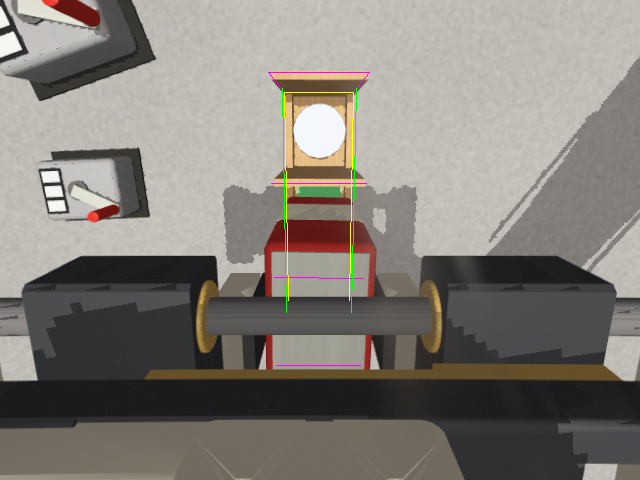

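The box overlay matches the wrist view within about 1 px, so the box pose holds. I'll check the tin's offset in the hand from its top front edge, about (268,249)–(373,249).

```bash
python3 -c "
from h import *
T=np.load('pics/w15.npy');s=get_state()
R=Ro.from_euler('xyz',s['ee_rot']).as_matrix()
for uv,z in (((268,249),.262),((373,249),.262),((288,198),.152),((352,198),.152)):
  print(uv,((wback(T,uv,z)-s['eef_pos'])@R).round(4))
b=np.array([.4979,.2443]);print('goal-tcp',b-s['eef_pos'][:2],'jaw',np.degrees(s['ee_rot'][2])-90)
im=cv2.imread('pics/w15.png')[170:300,250:390];cv2.imwrite('pics/w15c.png',cv2.resize(im,None,fx=4,fy=4))
"
```

```text
(268, 249) [ 0.0253 -0.0179 -0.0267]
(373, 249) [ 0.0254  0.0189 -0.0267]
(288, 198) [ 0.0263 -0.0191  0.0833]
(352, 198) [0.0264 0.0203 0.0833]
goal-tcp [0.00065556 0.00172717] jaw -190.49164743699802
```

View pics/w15c.png

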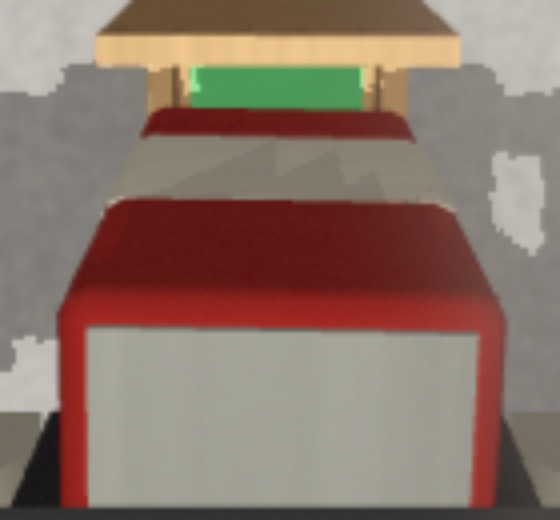

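>>> move_arm(
  rows=[
    {"delta_pos":[0.06,0.1,0],"delta_rot":[0,0,0],"hand":3.2},
    {"delta_pos":[0,0,0],"delta_rot":[0,0,0],"hand":3.2},
    {"delta_pos":[0,0,-1.5],"delta_rot":[0,0,0],"hand":3.2},
    {"delta_pos":[0,0,-1.5],"delta_rot":[0,0,0],"hand":3.2},
    {"delta_pos":[0,0,-1.5],"delta_rot":[0,0,0],"hand":3.2},
    {"delta_pos":[0,0,-1.5],"delta_rot":[0,0,0],"hand":3.2},
    {"delta_pos":[0,0,-1.5],"delta_rot":[0,0,0],"hand":3.2},
    {"delta_pos":[0,0,-1.5],"delta_rot":[0,0,0],"hand":3.2},
    {"delta_pos":[0,0,0],"delta_rot":[0,0,0],"hand":3.2},
    {"delta_pos":[0,0,0],"delta_rot":[0,0,0],"hand":3.2},
  ],
)

```text
t: 26.25
eef_pos: [0.498, 0.2444, 0.1457]
ee_rot: [-3.141, -0.0, -1.753]
force: [0.2, 0.1, -0.2]
width: 0.0395
```

```bash
python3 -c "
from wov import *
shot('w16');wov('w16',[.4979,.2443,1.3891],'pics/w16o.png')"
```

```text
{'t': np.float64(26.25), 'eef_pos': array([0.498 , 0.2444, 0.1457]), 'ee_rot': array([-3.1415e+00, -4.0000e-04, -1.7526e+00]), 'force': array([ 0.1848,  0.0915, -0.1873]), 'width': np.float64(0.0395), 'q': array([ 8.095e-01,  2.271e-01, -3.634e-01,  4.000e-04, -9.806e-01,
       -9.915e-01])}
```

View pics/w16o.png

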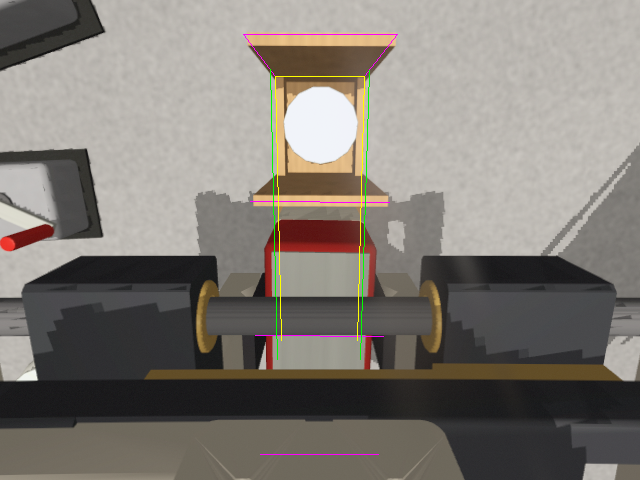

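The tin is entering the bay centred, with lateral forces near zero. Going on down.

>>> move_arm(
  rows=[
    {"delta_pos":[0,0,-1.5],"delta_rot":[0,0,0],"hand":3.2},
    {"delta_pos":[0,0,-1.5],"delta_rot":[0,0,0],"hand":3.2},
    {"delta_pos":[0,0,-1.2],"delta_rot":[0,0,0],"hand":3.2},
    {"delta_pos":[0,0,-0.4],"delta_rot":[0,0,0],"hand":3.2},
    {"delta_pos":[0,0,-0.2],"delta_rot":[0,0,0],"hand":3.2},
    {"delta_pos":[0,0,-0.2],"delta_rot":[0,0,0],"hand":3.2},
    {"delta_pos":[0,0,-0.2],"delta_rot":[0,0,0],"hand":3.2},
    {"delta_pos":[0,0,0],"delta_rot":[0,0,0],"hand":3.2},
    {"delta_pos":[0,0,0],"delta_rot":[0,0,0],"hand":3.2},
    {"delta_pos":[0,0,0],"delta_rot":[0,0,0],"hand":3.2},
  ],
)

```text
t: 27.3
eef_pos: [0.4979, 0.2446, 0.0936]
ee_rot: [-3.141, 0.0, -1.753]
force: [-1.0, -1.0, -1.9]
width: 0.04
```

>>> move_arm(
  rows=[
    {"delta_pos":[0,0,-0.1],"delta_rot":[0,0,0],"hand":3.2},
    {"delta_pos":[0,0,-0.1],"delta_rot":[0,0,0],"hand":3.2},
    {"delta_pos":[0,0,-0.05],"delta_rot":[0,0,0],"hand":3.2},
    {"delta_pos":[0,0,-0.05],"delta_rot":[0,0,0],"hand":3.2},
    {"delta_pos":[0,0,0],"delta_rot":[0,0,0],"hand":3.2},
    {"delta_pos":[0,0,0],"delta_rot":[0,0,0],"hand":3.2},
    {"delta_pos":[0,0,0],"delta_rot":[0,0,0],"hand":3.2},
    {"delta_pos":[0,0,0],"delta_rot":[0,0,0],"hand":3.2},
    {"delta_pos":[0,0,0],"delta_rot":[0,0,0],"hand":3.2},
    {"delta_pos":[0,0,0],"delta_rot":[0,0,0],"hand":3.2},
  ],
)

```text
t: 28.3
eef_pos: [0.4978, 0.2445, 0.0907]
ee_rot: [-3.141, 0.0, -1.753]
force: [-1.3, -1.2, 6.2]
width: 0.0397
```

It's seated on the liner (+6 N). Releasing and rising.

>>> move_arm(
  rows=[
    {"delta_pos":[0,0,0.05],"delta_rot":[0,0,0],"hand":5},
    {"delta_pos":[0,0,0],"delta_rot":[0,0,0],"hand":6},
    {"delta_pos":[0,0,0],"delta_rot":[0,0,0],"hand":7},
    {"delta_pos":[0,0,0],"delta_rot":[0,0,0],"hand":7},
    {"delta_pos":[0,0,1],"delta_rot":[0,0,0],"hand":7},
    {"delta_pos":[0,0,2],"delta_rot":[0,0,0],"hand":7},
    {"delta_pos":[0,0,2.5],"delta_rot":[0,0,0],"hand":7},
    {"delta_pos":[0,0,2.5],"delta_rot":[0,0,0],"hand":7},
    {"delta_pos":[0,0,2],"delta_rot":[0,0,0],"hand":7},
    {"delta_pos":[0,0,0],"delta_rot":[0,0,0],"hand":7},
  ],
)

```text
t: 29.3
eef_pos: [0.4993, 0.2456, 0.1948]
ee_rot: [-3.138, 0.004, -1.752]
force: [0.0, -1.1, 0.4]
width: 0.0697
```

```bash
python3 -c "
from wov import *
shot('w17');wov('w17',[.4979,.2443,1.3891],'pics/w17o.png')
f=grab_frame('scene');cv2.imwrite('pics/s17.png',cv2.resize(f[130:330,300:500],None,fx=3,fy=3))"
```

```text
{'t': np.float64(29.3), 'eef_pos': array([0.4993, 0.2456, 0.1948]), 'ee_rot': array([-3.1375,  0.0044, -1.7521]), 'force': array([ 0.0417, -1.1283,  0.3928]), 'width': np.float64(0.0697), 'q': array([ 0.8097,  0.182 , -0.2992,  0.0011, -1.0837, -0.9916])}
```

View pics/w17o.png

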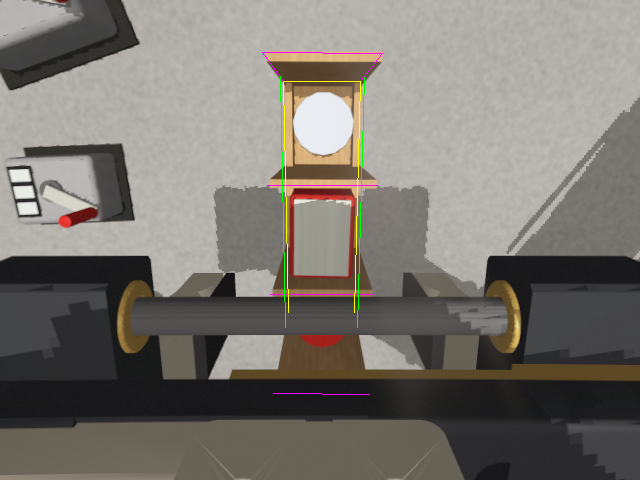

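View pics/s17.png

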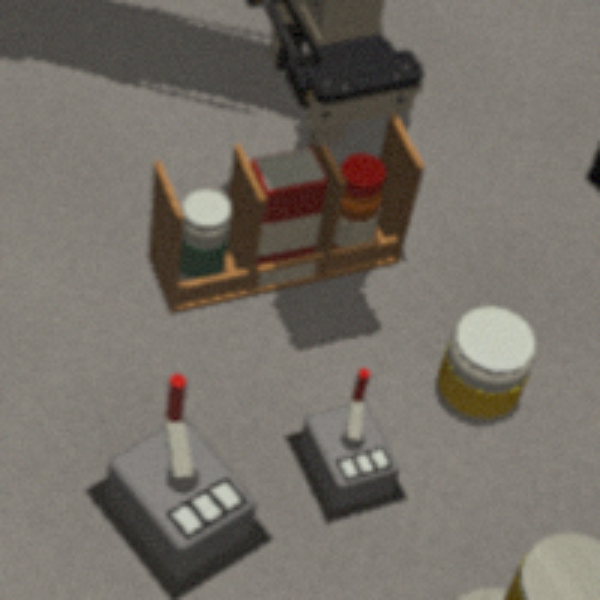

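The tin is upright on the liner: the wrist shows its top at (291–356, 195–276), centred in the bay, and the scene view agrees. Now to the larger counter's lever, at the +y side of its post, with fingers closed.

>>> move_arm(
  rows=[
    {"delta_pos":[2.8,-2.75,0.5],"delta_rot":[0,0,0],"hand":5},
    {"delta_pos":[2.8,-2.75,0],"delta_rot":[0,0,0],"hand":3},
    {"delta_pos":[2.8,-2.75,0],"delta_rot":[0,0,0],"hand":1},
    {"delta_pos":[2.8,-2.75,0],"delta_rot":[0,0,0],"hand":0},
    {"delta_pos":[2.8,-2.75,0],"delta_rot":[0,0,0],"hand":0},
    {"delta_pos":[0,0,0],"delta_rot":[0,0,0],"hand":0},
    {"delta_pos":[0,0,-2],"delta_rot":[0,0,0],"hand":0},
    {"delta_pos":[0,0,-2],"delta_rot":[0,0,0],"hand":0},
    {"delta_pos":[0,0,-2],"delta_rot":[0,0,0],"hand":0},
    {"delta_pos":[0,0,0],"delta_rot":[0,0,0],"hand":0},
  ],
  force=10,
)

```text
t: 30.4
eef_pos: [0.6352, 0.1064, 0.132]
ee_rot: [3.136, -0.003, -1.753]
force: [0.3, -0.3, -1.6]
width: 0.001
```

```bash
python3 -c "
from h import *
s,T,im=shot('w18');print(wpj(T,[[.636,.0663,.113],[.6828,.0484,.06]]).round(0), wpj(np.load('pics/w17.npy'),[[.636,.0663,.113],[.6828,.0484,.06]]).round(0))"
```

```text
{'t': np.float64(30.4), 'eef_pos': array([0.6352, 0.1064, 0.132 ]), 'ee_rot': array([ 3.1356, -0.0032, -1.7532]), 'force': array([ 0.3083, -0.3216, -1.6079]), 'width': np.float64(0.001), 'q': array([ 0.4677,  0.3805, -0.1736, -0.0012, -1.0234, -0.6494])}
[[301. 191.]
 [219. 163.]] [[  2. -42.]
 [-15. -25.]]
```

View pics/w18.png

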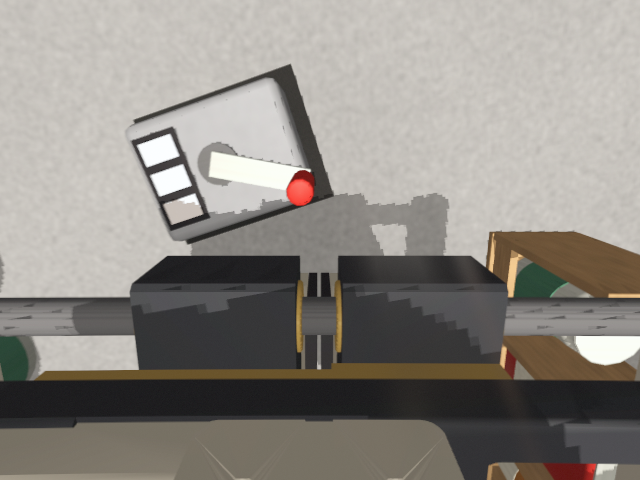

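The post (300,187) matches its prediction (301,191). Going down and sweeping toward −y.

>>> move_arm(
  rows=[
    {"delta_pos":[0.6,0,0],"delta_rot":[0,0,0],"hand":0},
    {"delta_pos":[0,0,-2],"delta_rot":[0,0,0],"hand":0},
    {"delta_pos":[0,0,-2],"delta_rot":[0,0,0],"hand":0},
    {"delta_pos":[0,0,-1.5],"delta_rot":[0,0,0],"hand":0},
    {"delta_pos":[0,0,0],"delta_rot":[0,0,0],"hand":0},
    {"delta_pos":[0,-1.2,0],"delta_rot":[0,0,0],"hand":0},
    {"delta_pos":[0,-1,0],"delta_rot":[0,0,0],"hand":0},
    {"delta_pos":[0,-0.8,0],"delta_rot":[0,0,0],"hand":0},
    {"delta_pos":[0,-0.8,0],"delta_rot":[0,0,0],"hand":0},
    {"delta_pos":[0,0,0],"delta_rot":[0,0,0],"hand":0},
  ],
)

```text
t: 31.45
eef_pos: [0.6441, 0.068, 0.0816]
ee_rot: [-3.141, 0.001, -1.754]
force: [-0.7, 1.3, 0.7]
width: 0.0004
```

```bash
python3 -c "
from h import *
s,T,im=shot('w19')"
```

```text
{'t': np.float64(31.45), 'eef_pos': array([0.6441, 0.068 , 0.0816]), 'ee_rot': array([-3.1407e+00,  6.0000e-04, -1.7538e+00]), 'force': array([-0.6761,  1.2545,  0.6948]), 'width': np.float64(0.0004), 'q': array([ 0.4058,  0.4301, -0.226 , -0.    , -0.9136, -0.5888])}
```

View pics/w19.png

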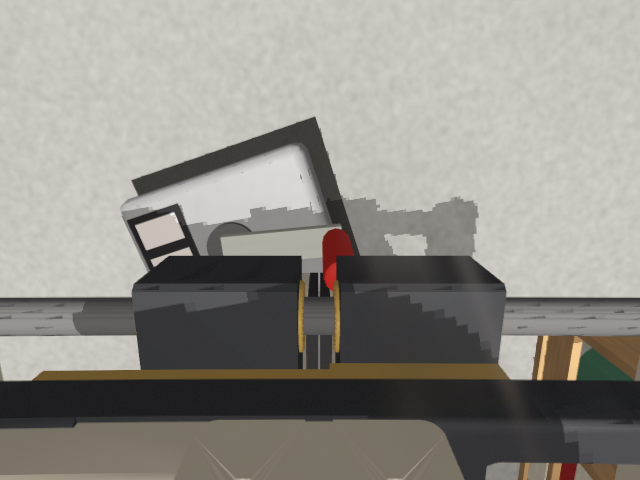

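The lever is turning with the post riding on the finger. Continuing to the stop.

>>> move_arm(
  rows=[
    {"delta_pos":[-0.3,-0.6,0],"delta_rot":[0,0,0],"hand":0},
    {"delta_pos":[-0.2,-0.6,0],"delta_rot":[0,0,0],"hand":0},
    {"delta_pos":[0,-0.6,0],"delta_rot":[0,0,0],"hand":0},
    {"delta_pos":[0,-0.5,0],"delta_rot":[0,0,0],"hand":0},
    {"delta_pos":[0,-0.4,0],"delta_rot":[0,0,0],"hand":0},
    {"delta_pos":[0,-0.3,0],"delta_rot":[0,0,0],"hand":0},
    {"delta_pos":[0,-0.2,0],"delta_rot":[0,0,0],"hand":0},
    {"delta_pos":[0,0,0],"delta_rot":[0,0,0],"hand":0},
    {"delta_pos":[0,0,0],"delta_rot":[0,0,0],"hand":0},
    {"delta_pos":[0,0,0],"delta_rot":[0,0,0],"hand":0},
  ],
)

```text
t: 32.5
eef_pos: [0.6413, 0.0385, 0.0812]
ee_rot: [-3.137, 0.003, -1.752]
force: [8.0, 7.5, -4.5]
width: 0.0003
```

```bash
python3 -c "
from h import *
s,T,im=shot('w20');print(wpj(T,[[.6426,.0187,.113],[.6426,.0187,.064],[.6828,.0484,.062]]).round(0))
f=grab_frame('scene');cv2.imwrite('pics/s20.png',cv2.resize(f[200:340,300:460],None,fx=4,fy=4))"
```

```text
{'t': np.float64(32.5), 'eef_pos': array([0.6413, 0.0385, 0.0812]), 'ee_rot': array([-3.1373e+00,  3.0000e-03, -1.7520e+00]), 'force': array([ 8.0123,  7.5437, -4.534 ]), 'width': np.float64(0.0003), 'q': array([ 3.629e-01,  4.211e-01, -2.420e-01, -4.000e-04, -9.025e-01,
       -5.438e-01])}
[[305. 270.]
 [309. 235.]
 [239. 306.]]
```

View pics/w20.png

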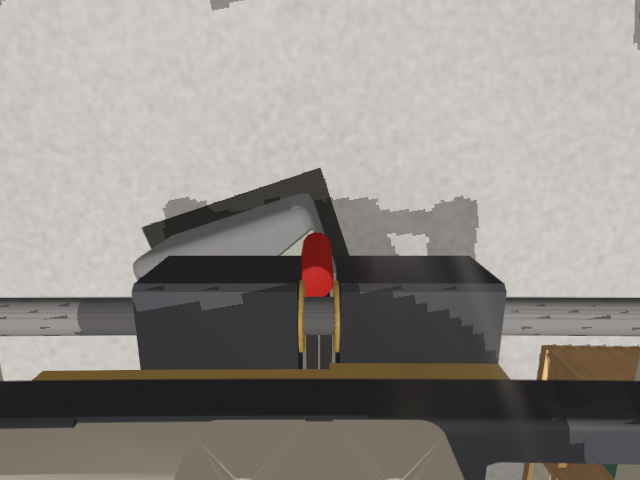

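View pics/s20.png

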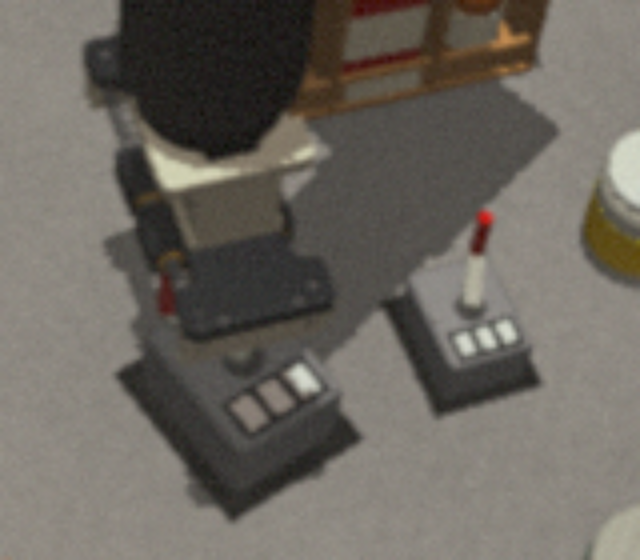

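```bash
python3 -c "
from h import *
T=np.load('pics/w20.npy')
piv=np.array([.6828,.0484])
for th in np.arange(.6,1.05,.05):
  a=.134+np.pi-.5+th; p=piv+.05*np.array([np.cos(a),np.sin(a)])
  e=[];
  for z in(.064,.113):
    C=np.array([[p[0]+.0065*np.cos(t),p[1]+.0065*np.sin(t),z] for t in np.linspace(0,6.28,40)]);q=wpj(T,C);e+=[q[:,0].min().round(),q[:,0].max().round(),q[:,1].min().round()]
  print(round(th,2),p.round(4),e)
"; python3 -c "
import cv2;im=cv2.imread('pics/w20.png')[215:310,260:380];cv2.imwrite('pics/w20c.png',cv2.resize(im,None,fx=6,fy=6))"
```

```text
0.6 [0.6342 0.0368] [np.float64(320.0), np.float64(347.0), np.float64(255.0), np.float64(319.0), np.float64(356.0), np.float64(297.0)]
0.65 [0.6348 0.0344] [np.float64(317.0), np.float64(345.0), np.float64(251.0), np.float64(316.0), np.float64(353.0), np.float64(291.0)]
0.7 [0.6356 0.032 ] [np.float64(315.0), np.float64(343.0), np.float64(246.0), np.float64(313.0), np.float64(350.0), np.float64(285.0)]
0.75 [0.6364 0.0297] [np.float64(312.0), np.float64(340.0), np.float64(242.0), np.float64(309.0), np.float64(347.0), np.float64(279.0)]
0.8 [0.6374 0.0274] [np.float64(309.0), np.float64(337.0), np.float64(237.0), np.float64(305.0), np.float64(343.0), np.float64(274.0)]
0.85 [0.6385 0.0251] [np.float64(306.0), np.float64(334.0), np.float64(233.0), np.float64(301.0), np.float64(338.0), np.float64(268.0)]
0.9 [0.6398 0.023 ] [np.float64(302.0), np.float64(331.0), np.float64(229.0), np.float64(296.0), np.float64(334.0), np.float64(263.0)]
0.95 [0.6411 0.0208] [np.float64(299.0), np.float64(327.0), np.float64(225.0), np.float64(291.0), np.float64(329.0), np.float64(257.0)]
1.0 [0.6425 0.0188] [np.float64(295.0), np.float64(323.0), np.float64(221.0), np.float64(286.0), np.float64(324.0), np.float64(252.0)]
```

View pics/w20c.png

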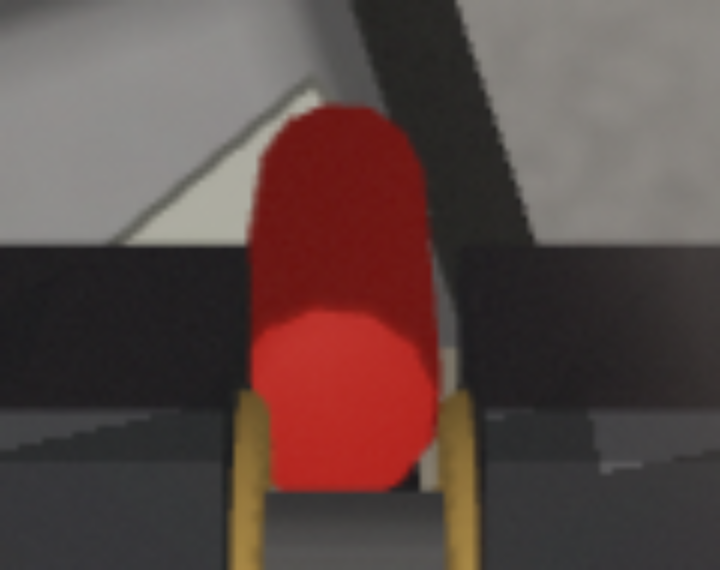

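The post is around 0.88 rad. It rests between the finger carriages, which push it sideways (8 N in x). I'll follow its arc with +x and a little more −y.

>>> move_arm(
  rows=[
    {"delta_pos":[0.3,0,0],"delta_rot":[0,0,0],"hand":0},
    {"delta_pos":[0.3,0,0],"delta_rot":[0,0,0],"hand":0},
    {"delta_pos":[0.2,-0.15,0],"delta_rot":[0,0,0],"hand":0},
    {"delta_pos":[0.1,-0.15,0],"delta_rot":[0,0,0],"hand":0},
    {"delta_pos":[0,-0.1,0],"delta_rot":[0,0,0],"hand":0},
    {"delta_pos":[0,0,0],"delta_rot":[0,0,0],"hand":0},
    {"delta_pos":[0,0,0],"delta_rot":[0,0,0],"hand":0},
    {"delta_pos":[0,0,0],"delta_rot":[0,0,0],"hand":0},
    {"delta_pos":[0,0,0],"delta_rot":[0,0,0],"hand":0},
    {"delta_pos":[0,0,0],"delta_rot":[0,0,0],"hand":0},
  ],
)

```text
t: 33.6
eef_pos: [0.6467, 0.0332, 0.0803]
ee_rot: [3.14, 0.0, -1.753]
force: [-4.8, 5.3, 1.2]
width: 0.0005
```

```bash
cat > lev.py <<'E'
from h import *
import sys
n=sys.argv[1]
s,T,im=shot(n)
cv2.imwrite(f'pics/{n}c.png',cv2.resize(im[195:310,260:380],None,fx=5,fy=5))
piv=np.array([.6828,.0484])
for th in np.arange(.8,1.05,.05):
  a=.134+np.pi-.5+th; p=piv+.05*np.array([np.cos(a),np.sin(a)])
  e=[]
  for z in(.064,.113):
    C=np.array([[p[0]+.0065*np.cos(t),p[1]+.0065*np.sin(t),z] for t in np.linspace(0,6.28,40)]);q=(wpj(T,C)-[260,195])*5;e+=[q[:,0].min().round(),q[:,0].max().round(),q[:,1].min().round()]
  print(round(th,2),p.round(4),np.array(e))
E
python3 lev.py w21
```

```text
{'t': np.float64(33.6), 'eef_pos': array([0.6467, 0.0332, 0.0803]), 'ee_rot': array([ 3.1396e+00,  1.0000e-04, -1.7532e+00]), 'force': array([-4.7914,  5.2607,  1.175 ]), 'width': np.float64(0.0005), 'q': array([ 0.3513,  0.4328, -0.2244, -0.0014, -0.9153, -0.5329])}
0.8 [0.6374 0.0274] [311. 451. 260. 318. 506. 454.]
0.85 [0.6385 0.0251] [295. 435. 239. 297. 485. 427.]
0.9 [0.6398 0.023 ] [278. 418. 218. 274. 462. 400.]
0.95 [0.6411 0.0208] [260. 400. 199. 249. 438. 374.]
1.0 [0.6425 0.0188] [241. 381. 180. 223. 413. 350.]
```

View pics/w21c.png

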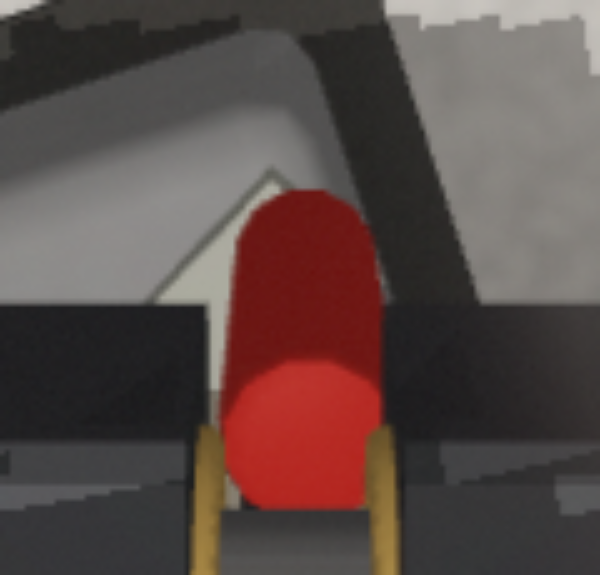

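The post now fits 0.98 ± 0.02 rad (left edge 1.0), and the push force of about 7 N exceeds the spring's 3.2 N, so it should be at its stop. One small extra press to confirm.

>>> move_arm(
  rows=[
    {"delta_pos":[0.1,-0.15,0],"delta_rot":[0,0,0],"hand":0},
    {"delta_pos":[0,-0.1,0],"delta_rot":[0,0,0],"hand":0},
    {"delta_pos":[0,0,0],"delta_rot":[0,0,0],"hand":0},
    {"delta_pos":[0,0,0],"delta_rot":[0,0,0],"hand":0},
    {"delta_pos":[0,0,0],"delta_rot":[0,0,0],"hand":0},
    {"delta_pos":[0,0,0],"delta_rot":[0,0,0],"hand":0},
    {"delta_pos":[0,0,0],"delta_rot":[0,0,0],"hand":0},
    {"delta_pos":[0,0,0],"delta_rot":[0,0,0],"hand":0},
    {"delta_pos":[0,0,0],"delta_rot":[0,0,0],"hand":0},
    {"delta_pos":[0,0,0],"delta_rot":[0,0,0],"hand":0},
  ],
)

```text
t: 34.65
eef_pos: [0.6469, 0.0325, 0.0802]
ee_rot: [3.139, 0.002, -1.753]
force: [-8.6, 14.5, 3.0]
width: 0.0002
```

```bash
python3 lev.py w22
```

```text
{'t': np.float64(34.65), 'eef_pos': array([0.6469, 0.0325, 0.0802]), 'ee_rot': array([ 3.1385e+00,  2.0000e-03, -1.7531e+00]), 'force': array([-8.6184, 14.4816,  2.9506]), 'width': np.float64(0.0002), 'q': array([ 0.3488,  0.4335, -0.2222, -0.0041, -0.9167, -0.5286])}
0.8 [0.6374 0.0274] [315. 455. 266. 324. 511. 464.]
0.85 [0.6385 0.0251] [299. 439. 245. 303. 491. 436.]
0.9 [0.6398 0.023 ] [282. 422. 225. 280. 468. 410.]
0.95 [0.6411 0.0208] [264. 404. 205. 255. 444. 384.]
1.0 [0.6425 0.0188] [245. 385. 187. 229. 419. 359.]
```

View pics/w22c.png

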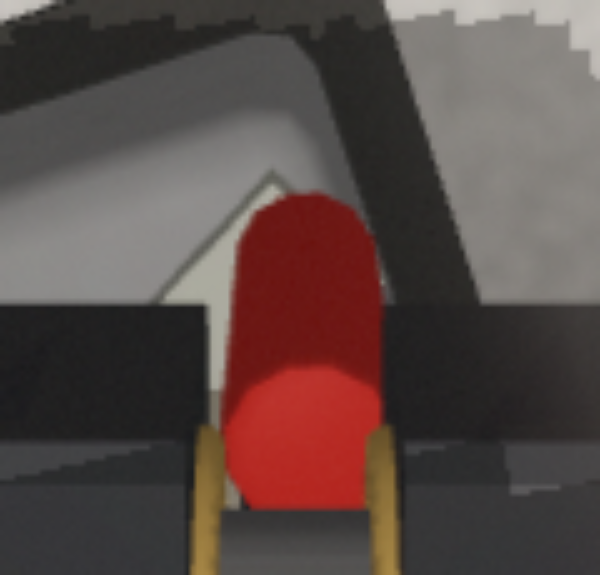

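The force rose to 17 N with no further motion, so the lever is at its stop. Backing off along the same path so it springs back.

>>> move_arm(
  rows=[
    {"delta_pos":[-0.3,0.5,0],"delta_rot":[0,0,0],"hand":0},
    {"delta_pos":[-0.4,0.6,0],"delta_rot":[0,0,0],"hand":0},
    {"delta_pos":[-0.3,0.8,0],"delta_rot":[0,0,0],"hand":0},
    {"delta_pos":[-0.1,0.9,0],"delta_rot":[0,0,0],"hand":0},
    {"delta_pos":[0,1.0,0],"delta_rot":[0,0,0],"hand":0},
    {"delta_pos":[0.1,1.2,0],"delta_rot":[0,0,0],"hand":0},
    {"delta_pos":[0,1.5,0],"delta_rot":[0,0,0],"hand":0},
    {"delta_pos":[0,1.0,0],"delta_rot":[0,0,0],"hand":0},
    {"delta_pos":[0,0,3],"delta_rot":[0,0,0],"hand":0},
    {"delta_pos":[0,0,4],"delta_rot":[0,0,0],"hand":0},
  ],
)

```text
t: 35.7
eef_pos: [0.6371, 0.1059, 0.1491]
ee_rot: [3.137, -0.003, -1.752]
force: [0.6, -0.9, -0.3]
width: 0.0006
```

>>> move_arm(
  rows=[
    {"delta_pos":[0,0,4],"delta_rot":[0,0,0],"hand":0},
    {"delta_pos":[0,0,4],"delta_rot":[0,0,0],"hand":0},
    {"delta_pos":[0,0,4],"delta_rot":[0,0,0],"hand":0},
    {"delta_pos":[0,0,0],"delta_rot":[0,0,0],"hand":0},
    {"delta_pos":[0,0,0],"delta_rot":[0,0,0],"hand":0},
    {"delta_pos":[0,0,0],"delta_rot":[0,0,0],"hand":0},
    {"delta_pos":[0,0,0],"delta_rot":[0,0,0],"hand":0},
    {"delta_pos":[0,0,0],"delta_rot":[0,0,0],"hand":0},
    {"delta_pos":[0,0,0],"delta_rot":[0,0,0],"hand":0},
    {"delta_pos":[0,0,0],"delta_rot":[0,0,0],"hand":0},
  ],
)

```text
t: 36.7
eef_pos: [0.6387, 0.1055, 0.2704]
ee_rot: [3.141, -0.0, -1.753]
force: [-0.5, -0.9, 0.8]
width: 0.0004
```

```bash
python3 -c "
from h import *
s,T,im=shot('w23');print(wpj(T,[[.636,.0663,.113],[.6828,.0484,.06]]).round(0))
cv2.imwrite('pics/s23.png',grab_frame('scene'))"
```

```text
{'t': np.float64(36.7), 'eef_pos': array([0.6387, 0.1055, 0.2704]), 'ee_rot': array([ 3.1410e+00, -5.0000e-04, -1.7527e+00]), 'force': array([-0.4977, -0.942 ,  0.7683]), 'width': np.float64(0.0004), 'q': array([ 0.4644,  0.2896,  0.0195,  0.    , -1.3015, -0.6464])}
[[313. 168.]
 [260. 153.]]
```

View pics/w23.png

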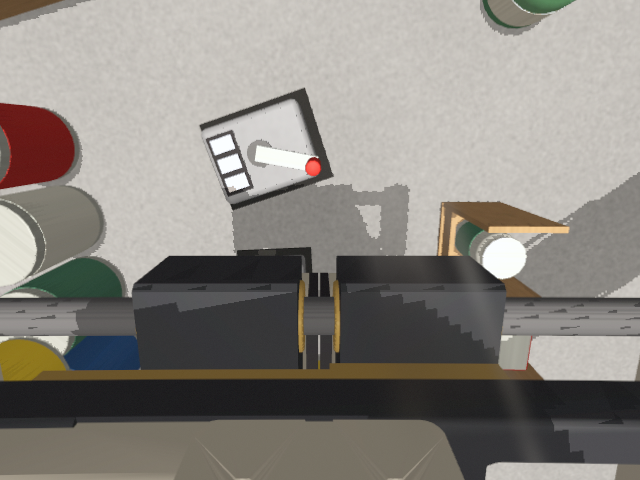

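View pics/s23.png

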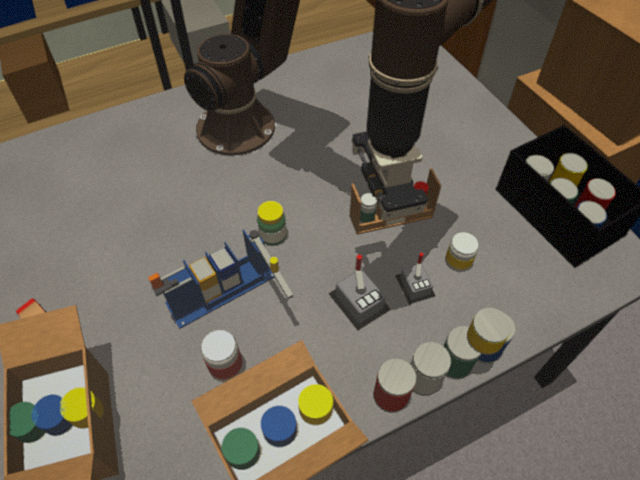

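The lever is back at rest: its post is at (313,167) against a predicted (313,168). The bar is still open, the keeper is back, and the gripper is well clear. I'll take one last top view of the tin.

```bash
python3 -c "
from h import *
f=grab_frame('top');cv2.imwrite('pics/t23.png',cv2.resize(f[140:330,130:340],None,fx=3,fy=3))
T=np.load('pics/w17.npy');P=np.array([wback(T,u,.118) for u in((290,195),(356,195),(353,277),(291,277))]);print(P.mean(0))"
```

```text
[0.49708703 0.24324206 0.118     ]
```

View pics/t23.png

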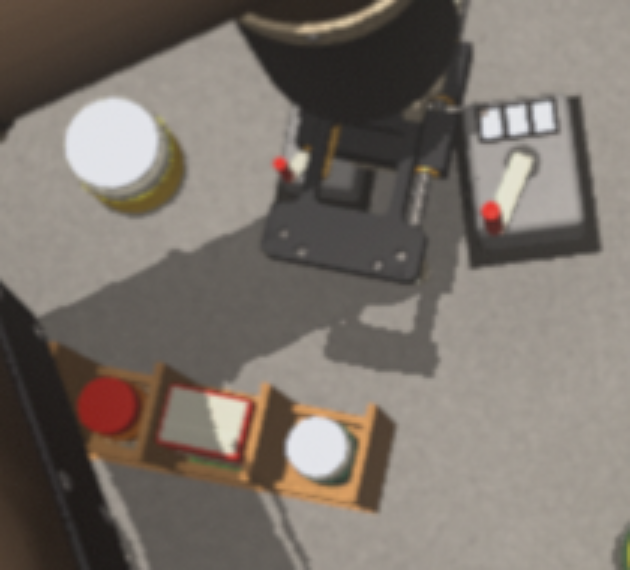

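The tin is in the middle bay, its centre within about 1.5 mm of the liner's estimated centre. Handing in.

```bash
python3 -c "
from station import *
print(job_done())"
```

```text
the job is handed in; nothing more can be done
None
```

The whole sequence is done and handed in at about 37 s of the 72 s allowed; `job_done()` gave no verdict.

I slid the keeper back about 30 mm and swung the bar to about 1.47 rad. I stood the red tin on the table, let go and regripped it across its other sides, then set it on the green liner. Last, I swept the larger counter's lever to its stop and let it spring back.

**Last checks**
- **Tin:** it is upright and released. Its measured centre is about 1.5 mm from the liner's estimated centre.
- **Keeper and bar:** both are still open in the final scene view.
- **Lever:** it reached about 0.98–1.0 rad in the image, with about 17 N on it and no further movement. It is back at rest, with the post within 1 px of where it should be.
- **Other food:** nothing else looks moved in the pictures.
- **Robot:** it is clear of everything.

**What failed or disagreed**
- **Keeper, first two tries:** they missed because the fingertips sit roughly at the reported TCP height, not 22 mm ahead of it as the text says. I worked about 22 mm lower after that.
- **Lever sweep:** the gripper's finger carriages pressed sideways on the lever post with about 8 N until I moved along its arc.
- **Box position:** the top and scene views disagreed by 2–3 mm. The wrist view fitted the combined estimate to about 1 px, so I used that.

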